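# Lay one supper place

## Robot

A 6-joint arm with a two-finger parallel gripper is mounted at the origin on a cart in front of the work surface, level with it; the furniture and walls round the work are solid. World frame = base frame: x ahead of the robot, y to its left, z up, the work surface at z = 0. Lengths are in mm, angles in degrees, forces in N, time in s.
With the tool pointing down it reaches from about 300 to 850 mm from the base axis. Payload 4.2 kg.
Tool frame: the origin (TCP) lies between the finger pads; the fingertips stand 14 mm ahead of it and the grasp point (between the pads) lies 5 mm behind it; z points along the fingers, y is the line along which they close (so a half turn about z gives the same grasp; the last joint's range is limited). The gripper opens to 91 mm and grips with 3 to 60 N. Pads are 32 mm wide; open, the fingers measure 118 mm over their backs; the gripper's body (76 mm by 178 mm) begins 60 mm behind the grasp point.
Start: joints at [71.047, 18.312, 89.639, -0, 72.044, -1.146], TCP at [175.85, 547.469, 191.676] pointing down, gripper open.
Joint ranges: [-177.97, 177.97], [-48.28, 115.42], [12.27, 149.76], [-77.06, 257.06], [2.81, 150.46], [-146.56, 146.56]. Speed limits (degrees/s): [147.25, 147.25, 180, 180, 180, 180].

## Interface

Orientations are given as [roll, pitch, yaw] about the fixed x, y, z axes, in that order (R = Rz(yaw) Ry(pitch) Rx(roll)).
In Python, from workcell import * gives the robot as it stands. The module is installed in compiled form; this text tells all that it offers.
- The arm moves only by the tool send_rows, never from a script. Its argument "deltas" is a list of rows, each a list of 2 entries, a list of its own where there are three numbers: the shift along the tool's x, y, z normalised to -1 to 1, where 1 is 0.5 m, then the turn, a rotation vector about the tool's x, y, z normalised to -1 to 1, where 1 is 0.5 rad. A call has 1 to 10 rows; each row shifts and turns the commanded pose from where the row before left it, along the tool's axes as they then stand; what a row does not reach is not made up. A row lasts 1/10 s, in which the tool goes at most 50 mm and 8.59 degrees, less where a joint would pass 70% of its speed; a pose out of reach is approached as far as the arm can. A call with a number of a shift or a turn outside -1 to 1 is refused whole. A call with a gripper value outside its range is refused whole. "grip" is the closure, from 0 (fully open) to 1 (shut), set as the call begins (left out, the last holds). The fingers move at their own pace and stop on an object; "grip_force" is the grip in N (left out, the last holds). Time passes only in rows, so rows that do not move let the fingers close. It gives the time, the measured TCP pose, the force, the opening and the grip force at its end, in the units of the state.
- state(): the state, without advancing time (a new reading comes with each control period).
- grab_frame(name): name is "side" or "top" or "wrist"; returns the picture (400x640x3 uint8, red, green, blue); there is no depth.
- calibration(name): a dict with "mtx" (3x3 intrinsics, pixels), "R" (3x3) and "t" (3): a world point X has camera coordinates R X + t. Camera axes: x right, y down, z forward; pixel columns grow to the right and rows downward; lengths in mm; the calibration is good to about 2 mm. A picture is of the moment at which its call begins: read the wrist's pose just before it. calibration takes no time and is no camera call; for the wrist camera it gives the pose at the moment of the call.
- job_done(): hands the job in; it is judged then, once.
Trained networks look in the newest picture that a camera, given by its name, has taken for a name from the list of things; names that differ only in an ending like _2 or _b are one class to them, and where a whole thing is asked for, a point or a joint stands for the part that bears it (a point fixed in the world has none). Each returns a list of dicts, best first, with "p" (0 to 1); they miss things now and then, are a little off and sometimes report something else, mostly with a low value. They report only what shows in the picture. A call takes as long as a camera call. They do not tell look-alikes from the thing itself.
- trace(camera, label): "pixels" (400x640 bool, what is visible of it) and "bbox" ([left, top, width, height] in pixels, round what is visible of it).
The state is a dict: "time_s": time; "qpos": joint angles; "qvel": joint speeds; "effort": joint torques, N m; "ee_pos": TCP position; "ee_rot": TCP orientation; "force": force on the tool from outside, world axes, zero at the start; "torque": the same for the moment, N m; "gripper_width": finger opening in mm; "gripper_force": force on a finger pad.
Only numpy, scipy, OpenCV 4.12 (cv2) and the standard library are available. Lean on these libraries where they do the work, as an engineer would, in place of code of your own. Each camera call takes 0.05 s, during which the arm holds its last target. There are 200 camera calls.

## Task

Lay the supper place round the green plate, as seen from where you stand: the wide jar straight behind the plate (on the far side), the slim spice jar beside the wide jar in the same row, on the side where the tin stands, and the spoon to the right of the plate, level with the plate's middle and pointing straight away from you with its bowl at the far end; leave gaps of about 3 cm between plate and wide jar, between the two jars, and between plate and spoon. Set the little candle upright on the middle of the tin's lid. Leave the mug and the garlic bulb where they are, and let everything stand upright and at rest.

Things in the scene. Friction and masses are not known exactly. Their poses are not given: they have to be found in the camera images.
- plate: round plain green plate with a yellow-brown pattern in its middle, 150 mm across, 18 mm high, fixed to the worktop; origin at the centre of its underside, on the worktop; its x axis always points straight away from the robot, y to the robot's left, z up
- tin: short round food tin, pale with a label and a ring-pull lid, 75 mm across, 58 mm high, fixed; origin at the centre of its underside; the flat lid is 58 mm above it; stands back-left or back-right of the plate
- jar: wide glass jar of pink food with a black screw lid, 61 mm across at the lid (58 mm body), 86 mm high, 0.31 kg, closed, loose; origin at the centre of its underside, z up
- spice_jar: slim spice jar with a black cap and a dark blue label, 44 mm across at the cap (42 mm body), 105 mm high, 0.11 kg, closed, loose; origin at the centre of its underside, z up
- candle: small tea light: round metal cup with pale green wax, 38 mm across, 15 mm high, 0.02 kg, loose; origin at the centre of its underside, z up
- spoon: the only spoon, lying flat: dark red handle, pale steel bowl, 190 mm long, 38 mm wide at the bowl, 14 mm high, 0.045 kg, loose; origin at mid-length on its underside; x runs along it from handle end to bowl end, z up; to the fingers it is solid and fuller than it looks: 28 mm wide at its middle, widest 5 to 8 mm above the worktop; can be pinched across its middle
- spoon_bowl (a point): point in the spoon's bowl, 70 mm from the spoon's middle along its x
- mug: white mug with grey dots, 82 x 114 mm with its handle, 91 mm high, loose, to be left alone; origin under the middle of its outline; the handle is at its -y side
- garlic: white garlic bulb, 51 x 55 x 46 mm, loose, to be left alone; origin at its underside
Not all that is in view belongs to the job. Leave any pink look-alike of the candle alone.

How it is judged (in metres and radians):
At the end, for the whole second after the job is handed in: Gaps 30±15 mm; wide jar within 15 mm of straight behind plate; spice jar on tin's side, 135±20 mm behind plate's centre; spoon 20 mm from level with plate, within 10°, bowl away; candle within 12 mm of lid's centre; mug and garlic within 20 mm of start; all upright, at rest, released (x of jar in the frame of plate between 0.12 and 0.15 m and y of jar in the frame of plate between -0.015 and 0.015 m and height (world z) of each of jar, spice_jar below 0.006 m and angle between each of jar, spice_jar, candle's own z axis and vertical below 0.1 rad and linear speed of each of jar, spice_jar, spoon, candle below 0.02 m/s and ((y of tin in the frame of plate above 0 m and y of spice_jar in the frame of plate above 0.05 m) or (y of tin in the frame of plate below 0 m and y of spice_jar in the frame of plate below -0.05 m)) and horizontal distance between spice_jar and jar between 0.0675 and 0.0975 m and x of spice_jar in the frame of plate between 0.115 and 0.155 m and x of spoon in the frame of plate between -0.02 and 0.02 m and y of spoon in the frame of plate between -0.139 and -0.109 m and angle between the x axis of spoon and the x axis of plate, either way round below 0.17 rad and x of spoon_bowl in the frame of plate above 0.04 m and height (world z) of spoon below 0.008 m and angle between spoon's own z axis and vertical below 0.3 rad and horizontal distance between candle and tin below 0.012 m and z of candle in the frame of tin between 0.054 and 0.064 m and distance of each of mug, garlic from where it was at the start of the episode below 0.02 m); the robot touches nothing.
It fails at once if the mug is pushed, tipped or lifted (over 20 mm) (distance of mug from where it was at the start of the episode above 0.02 m).
It fails at once if the garlic bulb is pushed or lifted (over 20 mm) (distance of garlic from where it was at the start of the episode above 0.02 m).
It also fails if it takes over 99 s, if anything falls off the work surface, if the arm or the gripper's body presses on something with over 40 N, if the wrist force passes 120 N, or if a joint passes its speed limit or range.

## Working session

There is one attempt and no reset: what is moved stays moved. The work goes in short steps, Python scripts to look and compute and a tool call to move; the robot and the scene stay as the last step left them, time stands still between calls to the robot, and variables do not carry over. Pictures are saved under pics/ and viewed, at most 16 in all, crops included, and the job is handed in when it is done.

Besides the shell and the picture viewer there is one more tool, called after ">>>" as name(argument=value, ...), one argument or row to a line, values as JSON. send_rows: Moves the arm, as the interface text tells. Scaled input: -1 to 1 covers 0.5 m each way for a shift and 0.5 rad each way for a turn. Its arguments: {"type":"object","properties":{"deltas":{"type":"array","items":{"type":"array"}},"grip":{"type":"number"},"grip_force":{"type":"number"}},"required":["deltas"]}

```bash
mkdir -p pics
python3 - <<'E'
from workcell import *
import cv2,numpy as np
s=state();print(s)
for n in("top","side"):
    im=grab_frame(n);cv2.imwrite(f"pics/{n}0.png",im[:,:,::-1])
    c=calibration(n);print(n,c, -c["R"].T@c["t"])
    for l in("plate","tin","jar","spice_jar","candle","spoon","spoon_bowl","mug","garlic"):
        print(n,l,[(round(d["p"],2),d["bbox"]) for d in trace(n,l)])
E
```

```text
{'time_s': 0.0, 'qpos': array([ 7.10469185e+01,  1.83513797e+01,  8.97085232e+01,  7.31722389e-04,
        7.20435669e+01, -1.14616068e+00]), 'qvel': array([-0.06032242,  0.05839252, -0.1137804 ,  0.06652599, -0.03971237,
        0.04795302]), 'effort': array([-1.43263063e-03, -4.12447464e+01, -2.31971169e+01,  7.27051869e-02,
        4.56538657e-02, -1.50828432e-04]), 'ee_pos': array([175.65538495, 546.92104642, 190.80859923]), 'ee_rot': array([-1.79896565e+02, -2.76523367e-03,  1.62192850e+02]), 'force': array([-0.69547201, -0.05286283,  0.69542841]), 'torque': array([-0.01699819, -0.03260103,  0.02767724]), 'gripper_force': 0.0, 'gripper_width': 91.05498502097355}
top {'mtx': array([[374.96040908,   0.        , 322.6245684 ],
       [  0.        , 374.96040908, 199.29541828],
       [  0.        ,   0.        ,   1.        ]]), 'R': array([[ 0.08283987, -0.99655941,  0.00262806],
       [-0.97473167, -0.08157382, -0.20795165],
       [ 0.20745056,  0.01466503, -0.97813558]]), 't': array([-40.31756168, 502.7782782 , 888.38606537])} [309.11762719 -12.19351279 973.62154596]
top plate
[... 755 characters left out ...]
8],
       [-0.03395524, -0.80541452, -0.59173853]]), 't': array([ 496.02258752,   36.26211625, 1313.81269359])} [ 540.47141994 1024.1472682   795.27992524]
side plate [(0.94, [307.0, 196.7, 42.7, 25.1])]
side tin [(0.69, [260.5, 228.3, 31.9, 33.3]), (0.52, [269.9, 144.2, 22.7, 36.5])]
side jar [(0.79, [316.8, 241.6, 24.4, 40.7])]
side spice_jar [(0.89, [351.6, 260.5, 20.3, 46.3])]
side candle [(0.72, [289.2, 275.7, 15.4, 8.7]), (0.7, [308.0, 241.3, 11.7, 11.7]), (0.52, [351.1, 244.2, 12.2, 11.4])]
side spoon []
side spoon_bowl [(0.43, [314.1, 163.0, 42.7, 9.9])]
side mug [(0.71, [269.4, 146.0, 25.7, 34.6])]
side garlic [(0.64, [319.5, 160.6, 31.6, 12.2]), (0.48, [369.6, 262.1, 16.4, 16.0])]
```

Run:
```python
import cv2
a=cv2.imread("pics/top0.png");cv2.imwrite("pics/top0c.png",cv2.resize(a[110:310,140:460],(800,500),interpolation=cv2.INTER_CUBIC))
```

```text
(no output)
```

View pics/top0c.png

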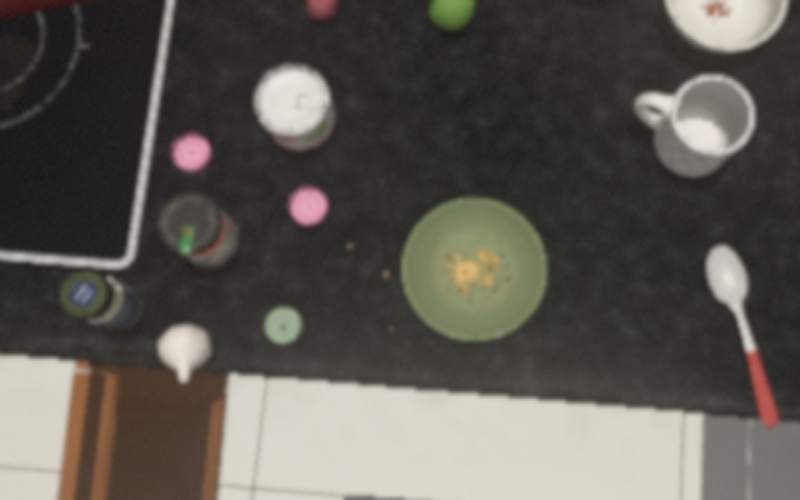

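View pics/side0.png

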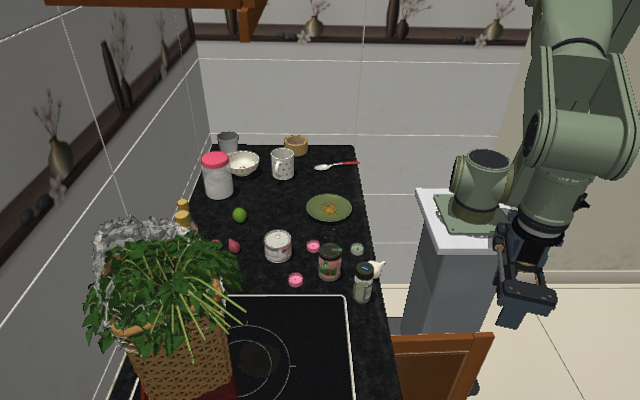

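The crop shows the plate at about (330,217) in full-image pixels, tin (257,150), jar (217,201), spice jar (177,229), garlic (214,249), mug (420,158) and spoon (438,243), with its bowl away.
Candle candidates are pink (216,171), pink (263,192) and pale green (253,240). The green one fits "pale green wax"; I'll confirm it in a wrist crop.

```bash
cat > h.py <<'E'
from workcell import *
import cv2,numpy as np
from scipy.optimize import least_squares
def proj(c,X):
    p=(np.atleast_2d(X)@c["R"].T+c["t"])@c["mtx"].T; return p[:,:2]/p[:,2:]
def ray(c,uv,z):
    d=c["R"].T@np.linalg.inv(c["mtx"])@np.array([uv[0],uv[1],1.]); o=-c["R"].T@c["t"]
    return o+d*(z-o[2])/d[2]
A=np.linspace(0,2*np.pi,60)
def cyl(x,y,r,h,z0=0): return np.array([[x+r*np.cos(a),y+r*np.sin(a),z] for a in A for z in(z0,z0+h)])
def edges(P): return np.r_[P.min(0),P.max(0)]
def fit(obs,x0,r,h,z0=0):
    "obs: list of (cal,bbox)"
    f=lambda q:np.concatenate([edges(proj(c,cyl(*q,r,h,z0)))-np.array([b[0],b[1],b[0]+b[2],b[1]+b[3]]) for c,b in obs])
    s=least_squares(f,x0,loss="soft_l1"); return s.x.round(1),f(s.x).round(1)
D=dict(plate=(75,18),tin=(37.5,58),jar=(30,86),spice_jar=(21.5,105),garlic=(26,46))
E
python3 - <<'E'
from h import *
C={n:calibration(n) for n in("top","side")}
im={n:grab_frame(n) for n in C}
for l,(r,h) in D.items():
    o={}
    for n in C:
        t=trace(n,l)
        if l=="garlic" and n=="side": t=[d for d in t if d["bbox"][0]>360]
        if t:o[n]=(C[n],t[0]["bbox"])
    b=o["top"][1];x0=ray(C["top"],(b[0]+b[2]/2,b[1]+b[3]/2),h/2)[:2]
    print(l,x0.round(),"both",fit(list(o.values()),x0,r,h),"top",fit([o["top"]],x0,r,h)[0])
# candle by colour
g=cv2.cvtColor(im["top"],cv2.COLOR_RGB2HSV)[228:252,238:268]
m=((g[...,2]>90)).astype(np.uint8);ys,xs=np.nonzero(m);b=[xs.min()+238,ys.min()+228,np.ptp(xs)+1,np.ptp(ys)+1]
print("candle",b,fit([(C["top"],b)],ray(C["top"],(253,240),8)[:2],19,15))
t=trace("top","spoon")[0];m=t["pixels"];ys,xs=np.nonzero(m)
P=np.array([ray(C["top"],(u+.5,v+.5),7)[:2] for u,v in zip(xs,ys)]);mu=P.mean(0);d=np.linalg.svd(P-mu,full_matrices=False)[2][0];d*=np.sign(d[0])
q=(P-mu)@d;print("spoon",mu,d,np.degrees(np.arctan2(d[1],d[0])),q.min(),q.max(),"mid",mu+d*(q.min()+q.max())/2)
t=trace("top","mug")[0]["bbox"];print("mug",t,ray(C["top"],(t[0]+t[2]/2,t[1]+t[3]/2),45))
E
```

```text
plate [466. -20.] both (array([467.2, -19.4]), array([-1.1, -1.9,  1. ,  1.1, -1. , -1.5,  1.5,  0.5])) top [466.6 -19.5]
tin [624. 180.] both (array([624.2, 177.4]), array([-1. , -3.2,  1.8,  2.7,  0.4,  2.2, -0.4, -0.7])) top [623.3 178.1]
jar [473. 269.] both (array([476.1, 267.8]), array([ 1.1, -1.1, -1.1, -2. ,  1.1,  0.8,  2.8, -1.3])) top [472.2 267.4]
spice_jar [397. 344.] both (array([396.6, 344. ]), array([-1.8, -2. , -0.4,  1. ,  0. , -1.9,  0. , -1.6])) top [395.  340.9]
garlic [360. 265.] both (array([357.5, 267.6]), array([-5.2,  0.1,  2.1,  1. , -7. , -8.8,  0.1,  3.9])) top [359.5 261.3]
candle [np.int64(245), np.int64(232), np.int64(16), np.int64(16)] (array([392.3, 171.8]), array([ 0.1,  0.3, -0.1, -0.3]))
spoon [ 434.88437059 -298.31449937] [0.94993453 0.31244903] 18.206882263651025 -108.67884005390023 79.35995869488843 mid [ 420.95886173 -302.89482732]
mug [394.4, 141.4, 44.5, 40.0] [ 626.34273866 -232.57575308   45.        ]
```

>>> send_rows(
  deltas=[
    [[0, 0, -0.01], [0, 0, 0.28]],
    [[0, 0, -0.01], [0, 0, 0.28]],
    [[0, 0, -0.01], [0, 0, 0.28]],
    [[0, 0, -0.01], [0, 0, 0.28]],
    [[0, 0, -0.01], [0, 0, 0.28]],
    [[0, 0, -0.01], [0, 0, 0.28]],
    [[0, 0, -0.01], [0, 0, 0.28]],
    [[0, 0, -0.01], [0, 0, 0.28]],
    [[0, 0, -0.01], [0, 0, 0.28]],
    [[0, 0, 0], [0, 0, 0]],
  ],
  grip=0,
)

```text
time_s: 2.7
ee_pos: [176.0, 547.9, 237.4]
ee_rot: [180.0, -0.1, 90.0]
force: [0.5, -0.5, 0.2]
gripper_width: 91.1
gripper_force: 0.0
```

>>> send_rows(
  deltas=[
    [[-0.066, 0.059, 0], [0, 0, 0]],
    [[-0.066, 0.059, 0], [0, 0, 0]],
    [[-0.066, 0.059, 0], [0, 0, 0]],
    [[-0.066, 0.059, 0], [0, 0, 0]],
    [[-0.066, 0.059, 0], [0, 0, 0]],
    [[-0.066, 0.059, 0], [0, 0, 0]],
    [[-0.066, 0.059, 0], [0, 0, 0]],
    [[-0.066, 0.059, 0], [0, 0, 0]],
    [[0, 0, 0], [0, 0, 0]],
    [[0, 0, 0], [0, 0, 0]],
  ],
)

```text
time_s: 3.7
ee_pos: [412.0, 283.0, 236.4]
ee_rot: [-180.0, -0.0, 90.0]
force: [0.7, 0.1, -1.8]
gripper_width: 90.6
gripper_force: 0.0
```

Run:
```python
from h import *
s=state();print(s["time_s"],s["ee_pos"].round(1),s["ee_rot"].round(2),s["qpos"].round(1))
c=calibration("wrist");im=grab_frame("wrist");cv2.imwrite("pics/w1.png",im[:,:,::-1])
for l,(r,h) in list(D.items())+[("candle",(19,15))]:
    for d in trace("wrist",l)[:3]:
        b=d["bbox"];x0=ray(c,(b[0]+b[2]/2,b[1]+b[3]/2),h/2)[:2]
        print(l,round(d["p"],2),b,x0.round(),*fit([(c,b)],x0,r,h))
```

```text
3.7 [412.  283.  236.4] [-1.7995e+02 -2.0000e-02  8.9980e+01] [33.1 10.  94.5  0.  75.5 33.1]
tin 0.58 [450.1, 219.6, 43.9, 30.0] [605. 205.] [584.5 185.5] [-31.1  -5.1   1.8  37. ]
jar 0.69 [349.9, 168.0, 58.1, 62.0] [482. 255.] [476.7 258.7] [-3.2 -2.3  1.2  1.6]
spice_jar 0.86 [286.3, 98.9, 45.8, 45.7] [400. 345.] [401.5 344.7] [ 0.3 -0.4 -0.3  0.4]
garlic 0.65 [250.6, 166.0, 50.2, 39.1] [356. 267.] [357.7 271.1] [ 1.4 -6.8 -2.   2.3]
candle 0.74 [427.3, 147.9, 33.7, 31.9] [569. 292.] [568.9 292.3] [-0.3  0.3  0.3 -0.3]
candle 0.73 [295.8, 233.9, 23.0, 18.0] [394. 185.] [394.7 181.6] [-2.8 -3.6  2.8  9. ]
candle 0.6 [388.9, 245.4, 18.4, 4.8] [517. 178.] [514.  165.3] [-8.5 -3.7  3.4 21.9]
```

View pics/w1.png

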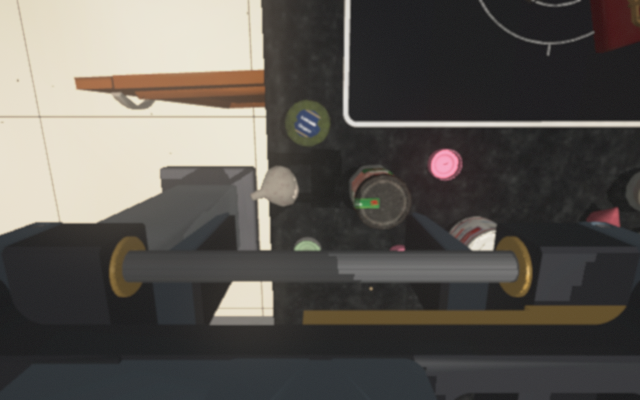

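The wrist image shows the spice cap at (307,123), garlic (282,187), jar lid (382,202) and pink lights at (446,164) and (398,249). The only green light is at (307,243).

Run:
```python
from h import *
im=cv2.imread("pics/w1.png");cv2.imwrite("pics/w1c.png",cv2.resize(im[90:260,240:440],(800,680))[:600])
w=calibration("wrist");t=calibration("top")
for n,z,a,b in(("jar",86,(382,202),(216,199.6)),("spice",105,(307,123),(174,227.6))):
    print(n,ray(w,a,z).round(1),ray(t,b,z).round(1))
```

```text
jar [477.  263.2  86. ] [475.1 258.   86. ]
spice [398.5 345.2 105. ] [397.3 340.1 105. ]
```

View pics/w1c.png

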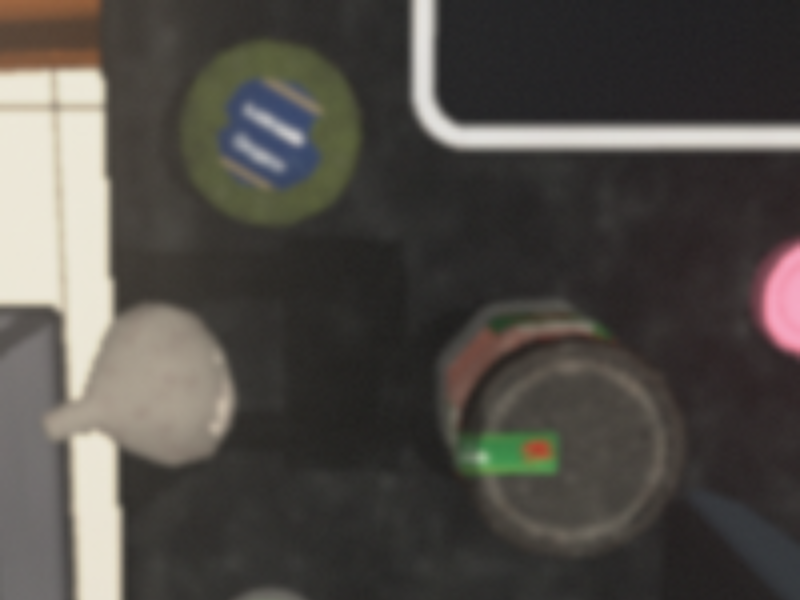

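The crop shows the jar lid centred at crop (577,445), which is full (384,201), and the spice cap at crop (270,132). Only the rim of the green candle shows in this crop; the first top crop already showed that it is green.

>>> send_rows(
  deltas=[
    [[-0.01, 0.065, 0], [0, 0, 0]],
    [[-0.03, 0.065, 0], [0, 0, 0]],
    [[0, 0, 0.06], [0, 0, 0]],
    [[0, 0, 0.06], [0, 0, 0]],
    [[0, 0, 0.06], [0, 0, 0]],
    [[0, 0, 0.06], [0, 0, 0]],
    [[0, 0, 0.06], [0, 0, 0]],
    [[0, 0, 0.04], [0, 0, 0]],
    [[0, 0, 0.032], [0, 0, 0]],
    [[0, 0, 0], [0, 0, 0]],
  ],
)

```text
time_s: 5.05
ee_pos: [474.9, 263.2, 48.5]
ee_rot: [-179.7, 0.1, 90.1]
force: [-0.3, -0.4, -0.9]
gripper_width: 90.9
gripper_force: 0.0
```

>>> send_rows(
  deltas=[
    [[0, 0, 0], [0, 0, 0]],
    [[0, 0, 0], [0, 0, 0]],
    [[0, 0, 0], [0, 0, 0]],
    [[0, 0, 0], [0, 0, 0]],
    [[0, 0, 0], [0, 0, 0]],
    [[0, 0, 0], [0, 0, 0]],
    [[0, 0, 0], [0, 0, 0]],
  ],
  grip=1,
  grip_force=25,
)

```text
time_s: 5.75
ee_pos: [477.7, 263.8, 51.5]
ee_rot: [179.9, -0.1, 90.0]
force: [1.4, -0.9, 6.1]
gripper_width: 60.2
gripper_force: 25.0
```

>>> send_rows(
  deltas=[
    [[0, 0, -0.03], [0, 0, 0]],
    [[0, 0, -0.05], [0, 0, 0]],
    [[0, 0, -0.05], [0, 0, 0]],
    [[0, 0, -0.02], [0, 0, 0]],
    [[-0.025, 0.009, 0], [0, 0, 0]],
    [[-0.06, 0.03, 0], [0, 0, 0]],
    [[-0.08, 0.035, 0], [0, 0, 0]],
    [[-0.08, 0.035, 0], [0, 0, 0]],
    [[-0.08, 0.035, 0], [0, 0, 0]],
    [[-0.08, 0.035, 0], [0, 0, 0]],
  ],
)

```text
time_s: 6.75
ee_pos: [565.4, 58.2, 123.5]
ee_rot: [-179.8, 0.0, 90.0]
force: [1.1, -0.0, -2.1]
gripper_width: 60.4
gripper_force: 25.0
```

>>> send_rows(
  deltas=[
    [[-0.08, 0.035, 0], [0, 0, 0]],
    [[-0.06, 0.025, 0], [0, 0, 0]],
    [[-0.02, 0.01, 0], [0, 0, 0]],
    [[0, 0, 0], [0, 0, 0]],
    [[0, 0, 0], [0, 0, 0]],
    [[0, 0, 0], [0, 0, 0]],
  ],
)

```text
time_s: 7.35
ee_pos: [600.4, -17.8, 125.1]
ee_rot: [-179.9, -0.0, 90.1]
force: [0.1, 0.4, -2.1]
gripper_width: 60.4
gripper_force: 25.0
```

Run:
```python
from h import *
s=state();print(s["ee_pos"].round(1),s["ee_rot"].round(2),s["gripper_width"],s["force"])
t=calibration("top");im=grab_frame("top");cv2.imwrite("pics/t2.png",cv2.resize(im[110:310,140:460,::-1],(800,500),interpolation=cv2.INTER_CUBIC))
```

```text
[600.4 -17.8 125.1] [-1.7991e+02 -3.0000e-02  9.0080e+01] 60.38236148669847 [ 0.12899445  0.37183875 -2.08672818]
```

View pics/t2.png

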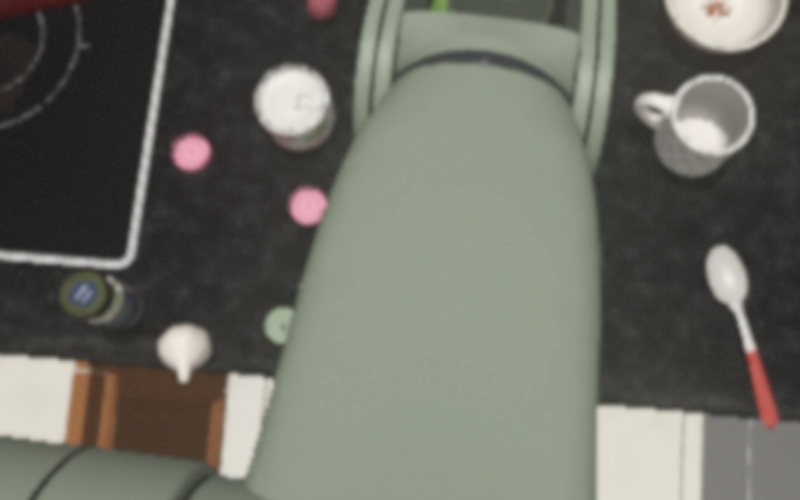

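The arm hides the plate. The other objects are undisturbed: candle at crop (281,325), spice jar (85,294).

>>> send_rows(
  deltas=[
    [[-0.003, 0.003, 0.03], [0, 0, 0]],
    [[0, 0, 0.04], [0, 0, 0]],
    [[0, 0, 0.03], [0, 0, 0]],
    [[0, 0, 0.02], [0, 0, 0]],
    [[0, 0, 0.015], [0, 0, 0]],
    [[0, 0, 0.007], [0, 0, 0]],
    [[0, 0, 0.004], [0, 0, 0]],
    [[0, 0, 0], [0, 0, 0]],
    [[0, 0, 0], [0, 0, 0]],
    [[0, 0, 0], [0, 0, 0]],
  ],
)

```text
time_s: 8.4
ee_pos: [603.2, -20.6, 53.1]
ee_rot: [179.9, -0.0, 90.0]
force: [0.1, 0.3, -2.9]
gripper_width: 60.3
gripper_force: 25.0
```

>>> send_rows(
  deltas=[
    [[0.001, 0, 0.002], [0, 0, 0]],
    [[0, 0, 0], [0, 0, 0]],
    [[0, 0, 0], [0, 0, 0]],
  ],
)

```text
time_s: 8.7
ee_pos: [602.8, -20.0, 51.7]
ee_rot: [180.0, -0.0, 90.0]
force: [-0.0, 0.3, -1.8]
gripper_width: 60.5
gripper_force: 25.0
```

>>> send_rows(
  deltas=[
    [[0, 0, 0], [0, 0, 0]],
    [[0, 0, 0], [0, 0, 0]],
    [[0, 0, 0], [0, 0, 0]],
    [[0, 0, 0], [0, 0, 0]],
    [[0, 0, 0], [0, 0, 0]],
    [[0, 0, -0.03], [0, 0, 0]],
    [[0, 0, -0.06], [0, 0, 0]],
    [[0, 0, -0.06], [0, 0, 0]],
    [[0, 0, -0.06], [0, 0, 0]],
    [[0, 0, -0.03], [0, 0, 0]],
  ],
  grip=0,
)

```text
time_s: 9.7
ee_pos: [604.1, -20.1, 174.7]
ee_rot: [179.7, 0.0, 90.0]
force: [-0.0, 0.3, -0.3]
gripper_width: 91.1
gripper_force: 0.0
```

>>> send_rows(
  deltas=[
    [[0.04, -0.022, 0], [0, 0, 0]],
    [[0.08, -0.045, 0], [0, 0, 0]],
    [[0.08, -0.045, 0], [0, 0, 0]],
    [[0.08, -0.045, 0], [0, 0, 0]],
    [[0.08, -0.045, 0], [0, 0, 0]],
    [[0.08, -0.045, 0], [0, 0, 0]],
    [[0.08, -0.045, 0], [0, 0, 0]],
    [[0.08, -0.045, 0], [0, 0, 0]],
    [[0.08, -0.045, 0], [0, 0, 0]],
    [[0.048, -0.026, 0], [0, 0, 0]],
  ],
)

```text
time_s: 10.7
ee_pos: [397.0, 346.4, 171.9]
ee_rot: [-180.0, -0.1, 90.1]
force: [-0.2, 0.5, 0.1]
gripper_width: 90.9
gripper_force: 0.0
```

Run:
```python
from h import *
s=state();print(s["time_s"],s["ee_pos"].round(1),s["ee_rot"].round(2),s["gripper_width"])
C={n:calibration(n) for n in("top","side")}
im=grab_frame("top");grab_frame("side");cv2.imwrite("pics/t3.png",cv2.resize(im[110:310,140:460,::-1],(800,500),interpolation=cv2.INTER_CUBIC))
for n in C:
    d=trace(n,"jar")
    if d:print(n,d[0]["p"],d[0]["bbox"],fit([(C[n],d[0]["bbox"])],(602,-19),30,86),edges(proj(C[n],cyl(602,-19,30,86))))
```

```text
10.7 [397.  346.4 171.9] [-1.7999e+02 -6.0000e-02  9.0130e+01] 90.87332529150653
top 0.81 [323.1, 146.9, 21.5, 32.4] (array([602.7, -17.7]), array([-1.5,  0.1,  1.2, -0.1])) [322.07821457 147.29600697 346.32367994 179.50760526]
side 0.56 [275.1, 183.7, 20.7, 30.8] (array([605.1, -22.1]), array([ 0.6, -0.9, -0.7,  0.8])) [276.65500055 183.30714492 296.07570803 215.95122119]
```

View pics/t3.png

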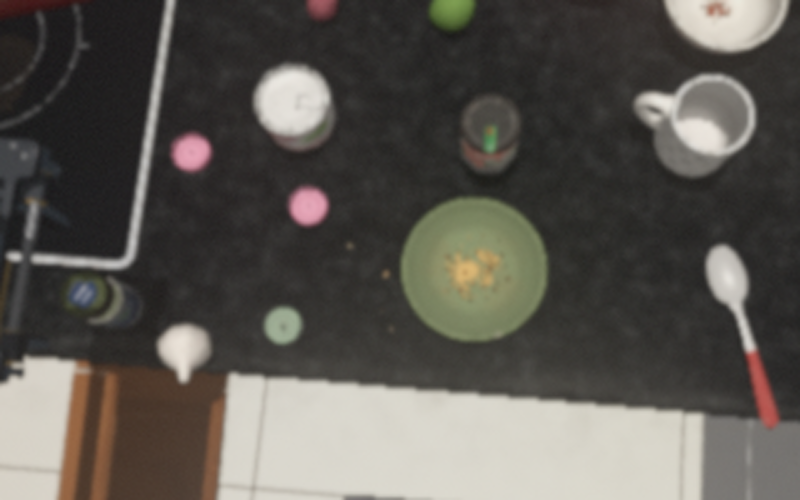

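Jar stands upright behind the plate at crop (490,135), measured at about (603,-20) mm. Next is the spice jar.

>>> send_rows(
  deltas=[
    [[-0.005, 0.002, 0], [0, 0, 0]],
    [[0, 0, 0], [0, 0, 0]],
    [[0, 0, 0.04], [0, 0, 0]],
    [[0, 0, 0.05], [0, 0, 0]],
    [[0, 0, 0.05], [0, 0, 0]],
    [[0, 0, 0.034], [0, 0, 0]],
    [[0, 0, 0.02], [0, 0, 0]],
    [[0, 0, 0], [0, 0, 0]],
    [[0, 0, 0], [0, 0, 0]],
  ],
)

```text
time_s: 11.8
ee_pos: [400.6, 341.5, 75.3]
ee_rot: [179.9, -0.0, 90.0]
force: [-0.6, -0.2, 0.4]
gripper_width: 90.9
gripper_force: 0.0
```

>>> send_rows(
  deltas=[
    [[0, 0, 0], [0, 0, 0]],
    [[0, 0, 0], [0, 0, 0]],
    [[0, 0, 0], [0, 0, 0]],
    [[0, 0, 0], [0, 0, 0]],
    [[0, 0, 0], [0, 0, 0]],
    [[0, 0, 0], [0, 0, 0]],
    [[0, 0, 0], [0, 0, 0]],
    [[0, 0, 0], [0, 0, 0]],
  ],
  grip=1,
  grip_force=15,
)

```text
time_s: 12.6
ee_pos: [399.8, 341.5, 74.7]
ee_rot: [-180.0, -0.0, 90.0]
force: [-0.6, 0.4, 0.5]
gripper_width: 43.0
gripper_force: 15.0
```

>>> send_rows(
  deltas=[
    [[0, 0, -0.03], [0, 0, 0]],
    [[0, 0, -0.05], [0, 0, 0]],
    [[0, 0, -0.05], [0, 0, 0]],
    [[0, 0, -0.03], [0, 0, 0]],
    [[-0.028, 0.02, 0], [0, 0, 0]],
    [[-0.056, 0.04, 0], [0, 0, 0]],
    [[-0.07, 0.05, 0], [0, 0, 0]],
    [[-0.07, 0.05, 0], [0, 0, 0]],
    [[-0.07, 0.05, 0], [0, 0, 0]],
    [[-0.07, 0.05, 0], [0, 0, 0]],
  ],
)

```text
time_s: 13.6
ee_pos: [530.4, 157.9, 154.3]
ee_rot: [-180.0, -0.0, 90.0]
force: [0.6, 1.4, -1.4]
gripper_width: 43.0
gripper_force: 15.0
```

>>> send_rows(
  deltas=[
    [[-0.07, 0.05, 0], [0, 0, 0]],
    [[-0.07, 0.05, 0], [0, 0, 0]],
    [[-0.04, 0.03, 0], [0, 0, 0]],
    [[-0.016, 0.014, 0], [0, 0, 0]],
    [[0, 0, 0], [0, 0, 0]],
    [[0, 0, 0], [0, 0, 0]],
    [[0, 0, 0], [0, 0, 0]],
    [[0, 0, 0], [0, 0, 0]],
  ],
)

```text
time_s: 14.4
ee_pos: [601.2, 62.7, 154.8]
ee_rot: [-180.0, -0.0, 90.1]
force: [-0.4, -0.4, -1.3]
gripper_width: 43.5
gripper_force: 15.0
```

>>> send_rows(
  deltas=[
    [[0, 0, 0.03], [0, 0, 0]],
    [[0, 0, 0.04], [0, 0, 0]],
    [[0, 0, 0.04], [0, 0, 0]],
    [[0, 0, 0.02], [0, 0, 0]],
    [[0, 0, 0.015], [0, 0, 0]],
    [[0, 0, 0.01], [0, 0, 0]],
    [[0, 0, 0.004], [0, 0, 0]],
    [[0, 0, 0], [0, 0, 0]],
    [[0, 0, 0], [0, 0, 0]],
    [[0, 0, 0], [0, 0, 0]],
  ],
)

```text
time_s: 15.4
ee_pos: [602.2, 61.5, 75.7]
ee_rot: [179.9, -0.0, 90.0]
force: [0.5, -0.3, -1.5]
gripper_width: 43.1
gripper_force: 15.0
```

>>> send_rows(
  deltas=[
    [[0, 0, 0.002], [0, 0, 0]],
    [[0, 0, 0], [0, 0, 0]],
    [[0, 0, 0], [0, 0, 0]],
  ],
)

```text
time_s: 15.7
ee_pos: [602.2, 61.5, 74.6]
ee_rot: [179.9, -0.0, 90.0]
force: [-1.4, -0.4, 2.6]
gripper_width: 43.5
gripper_force: 15.0
```

>>> send_rows(
  deltas=[
    [[0, 0, 0], [0, 0, 0]],
    [[0, 0, 0], [0, 0, 0]],
    [[0, 0, 0], [0, 0, 0]],
    [[0, 0, 0], [0, 0, 0]],
    [[0, 0, 0], [0, 0, 0]],
    [[0, 0, 0], [0, 0, 0]],
    [[0, 0, -0.04], [0, 0, 0]],
    [[0, 0, -0.06], [0, 0, 0]],
    [[0, 0, -0.06], [0, 0, 0]],
    [[0, 0, -0.04], [0, 0, 0]],
  ],
  grip=0,
)

```text
time_s: 16.7
ee_pos: [602.6, 61.5, 176.5]
ee_rot: [179.8, -0.0, 90.0]
force: [-0.2, 0.3, 0.1]
gripper_width: 91.5
gripper_force: 0.0
```

>>> send_rows(
  deltas=[
    [[0.02, -0.038, 0], [0, 0, 0]],
    [[0.04, -0.076, 0], [0, 0, 0]],
    [[0.04, -0.076, 0], [0, 0, 0]],
    [[0.04, -0.076, 0], [0, 0, 0]],
    [[0.04, -0.076, 0], [0, 0, 0]],
    [[0.03, -0.057, 0], [0, 0, 0]],
    [[0.011, -0.021, 0], [0, 0, 0]],
    [[0, 0, 0], [0, 0, 0]],
    [[0, 0, 0], [0, 0, 0]],
  ],
)

```text
time_s: 17.6
ee_pos: [393.1, 171.9, 174.4]
ee_rot: [179.9, -0.0, 90.0]
force: [-0.1, 0.3, 0.1]
gripper_width: 91.1
gripper_force: 0.0
```

Run:
```python
from h import *
s=state();print(s["time_s"],s["ee_pos"].round(1),s["ee_rot"].round(2),s["gripper_width"])
C={n:calibration(n) for n in("top","side","wrist")}
im={n:grab_frame(n) for n in C}
for n in im: cv2.imwrite(f"pics/{n}4.png",im[n][:,:,::-1])
for n in C:
  for l,x0,r,h in(("jar",(602,-19),30,86),("spice_jar",(602,62),21.5,105),("candle",(392,172),19,15),("tin",(624,178),37.5,58)):
    for d in trace(n,l):print(n,l,round(d["p"],2),d["bbox"],*fit([(C[n],d["bbox"])],x0,r,h))
cv2.imwrite("pics/m4.png",np.hstack([cv2.resize(im["top"][130:260,190:350,::-1],(400,325)),cv2.resize(im["side"][130:292,220:420,::-1],(400,325))]))
```

```text
17.6 [393.1 171.9 174.4] [ 1.799e+02 -1.000e-02  9.001e+01] 91.10317701960349
top jar 0.67 [322.7, 147.3, 24.7, 31.6] [603.  -21.1] [ 0.2 -0.3 -0.2  0.3]
top spice_jar 0.89 [295.7, 146.3, 14.4, 29.1] [599.2  57.5] [-1.6  0.2  2.7 -0.2]
top candle 0.72 [256.1, 187.1, 13.3, 12.6] [516.7 161. ] [-1.  -1.4  1.   1.3]
top candle 0.6 [243.5, 232.0, 19.5, 15.1] [393.5 171.5] [ 1.8 -0.1 -1.9  0.1]
top tin 0.83 [243.3, 138.5, 32.3, 27.4] [620.1 177.5] [ 0.2 -2.9 -0.2  3.9]
top tin 0.54 [421.0, 210.0, 26.5, 75.6] [ 453.7 -279.3] [ -7.1   3.2   2.6 -40. ]
side jar 0.57 [280.2, 184.4, 14.3, 24.2] [598.9 -50.2] [-2.  -6.4  2.7  1.5]
side spice_jar 0.61 [279.1, 195.0, 17.7, 36.9] [593.8  66.8] [ 1.2  0.4 -1.4 -0.3]
side candle 0.71 [288.4, 273.8, 14.0, 10.0] [567.  287.6] [-0.2 -2.8  0.2  1.8]
side candle 0.6 [277.8, 183.7, 18.2, 27.2] [603.5 -46.7] [ 3.1 14.6 -3.5 -2.2]
side tin 0.61 [263.0, 227.5, 26.7, 37.2] [622.  186.3] [-0.4  2.3  0.5 -1.6]
wrist spice_jar 0.4 [327.7, 282.9, 93.2, 28.2] [458.3  92. ] [ 29.4 -54.8  -1.1   1.2]
wrist candle 0.88 [471.6, 40.4, 46.8, 42.1] [569.7 292.5] [ 0.7 -0.3 -0.7  0.3]
wrist candle 0.81 [420.1, 170.6, 37.2, 38.1] [523.9 160.8] [-1.   0.8  1.  -0.8]
wrist candle 0.59 [305.3, 160.7, 33.3, 36.8] [395.3 172.6] [-1.   0.1  1.  -0.1]
wrist tin 0.62 [492.2, 133.6, 108.4, 82.4] [620.3 183.2] [-1.8  0.5  1.1 -0.4]
```

View pics/m4.png

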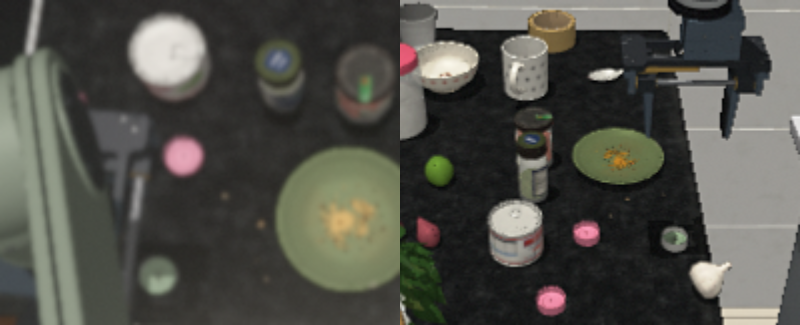

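View pics/wrist4.png

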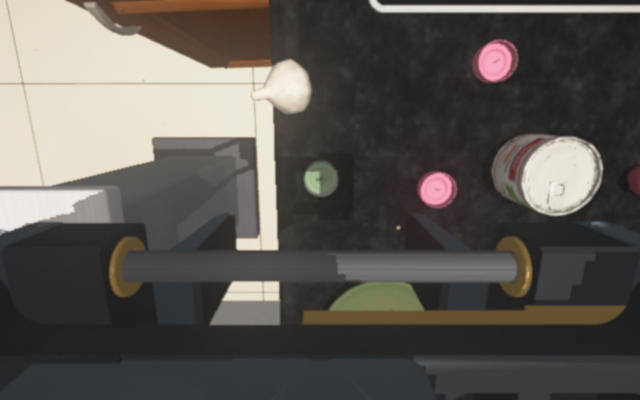

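Wrist image shows the green candle at (321,178), two pink lights at (496,61) and (437,189), and the tin lid at (559,175). Both jars stand upright in their row. The green one is the target, at (394,172) mm.

>>> send_rows(
  deltas=[
    [[0, 0.002, 0.05], [0, 0, 0]],
    [[0, 0, 0.07], [0, 0, 0]],
    [[0, 0, 0.07], [0, 0, 0]],
    [[0, 0, 0.06], [0, 0, 0]],
    [[0, 0, 0.03], [0, 0, 0]],
    [[0, 0, 0.02], [0, 0, 0]],
    [[0, 0, 0.008], [0, 0, 0]],
    [[0, 0, 0.004], [0, 0, 0]],
    [[0, 0, 0], [0, 0, 0]],
    [[0, 0, 0], [0, 0, 0]],
  ],
)

```text
time_s: 19.35
ee_pos: [393.5, 172.3, 18.9]
ee_rot: [179.9, -0.0, 90.0]
force: [-0.2, 0.4, -0.3]
gripper_width: 91.4
gripper_force: 0.0
```

Run:
```python
from h import *
w=calibration("wrist");t=calibration("top");s=calibration("side")
# wrist pose moved since picture: undo with shift of TCP
d=np.array([393.1,171.9,174.4])-state()["ee_pos"]
print("tin wrist",ray(w,(559,175),58), "camera shift",d)
o=-w["R"].T@w["t"]+d; w2=dict(w,t=-w["R"]@o)
print(ray(w2,(559,175),58),ray(w2,(321,178),15),"top",ray(t,(257.2,150),58),"side",ray(s,(220+516/2-200,130+216/2),58))
```

```text
tin wrist [505.12672833 211.68045365  58.        ] camera shift [ -0.38199601  -0.35466872 155.54719085]
[617.88395702 185.5247064   58.        ] [394.21113593 175.0904012   15.        ] top [618.23046018 179.61483649  58.        ] side [617.13095292 184.14560848  58.        ]
```

>>> send_rows(
  deltas=[
    [[0.002, 0, 0.004], [0, 0, 0]],
    [[0, 0, 0], [0, 0, 0]],
  ],
)

```text
time_s: 19.55
ee_pos: [393.0, 173.1, 16.3]
ee_rot: [180.0, -0.0, 90.0]
force: [-0.1, 0.2, 0.4]
gripper_width: 91.1
gripper_force: 0.0
```

>>> send_rows(
  deltas=[
    [[0, 0, 0], [0, 0, 0]],
    [[0, 0, 0], [0, 0, 0]],
    [[0, 0, 0], [0, 0, 0]],
    [[0, 0, 0], [0, 0, 0]],
    [[0, 0, 0], [0, 0, 0]],
    [[0, 0, 0], [0, 0, 0]],
    [[0, 0, 0], [0, 0, 0]],
    [[0, 0, 0], [0, 0, 0]],
    [[0, 0, 0], [0, 0, 0]],
    [[0, 0, 0], [0, 0, 0]],
  ],
  grip=1,
  grip_force=8,
)

```text
time_s: 20.55
ee_pos: [392.8, 173.0, 16.1]
ee_rot: [-180.0, -0.0, 90.0]
force: [-0.6, 0.2, -0.2]
gripper_width: 14.1
gripper_force: 0.0
```

Run:
```python
from h import *
s=state();print(s["time_s"],s["ee_pos"].round(1),s["gripper_width"],s["gripper_force"])
im={n:grab_frame(n) for n in("side","wrist","top")}
cv2.imwrite("pics/m5.png",np.hstack([cv2.resize(im["wrist"][60:300,200:440,::-1],(400,400)),cv2.resize(im["side"][200:300,300:400,::-1],(400,400))]))
```

```text
20.55 [392.8 173.   16.1] 14.100881438389367 0.0
```

View pics/m5.png

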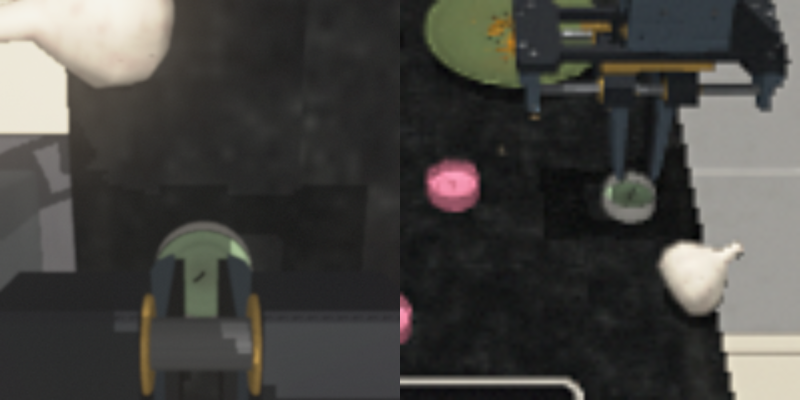

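The wrist view on the left shows the closed fingers over or beside the candle at about pixel (322,222). The candle isn't held; I'll locate it.

Run:
```python
from h import *
w=calibration("wrist");s=calibration("side");e=state()["ee_pos"]
print("TCP px",proj(w,e),"tip px",proj(w,e-[0,0,14]), "side tip",proj(s,e-[0,0,14]))
# wrist circle: left, right edges crop ~156..250, top 221
for z in(7,15): print(ray(w,(200+203*.6,60+221*.6),z))
print("width edges",ray(w,(200+156*.6,60+262*.6),15),ray(w,(200+250*.6,60+262*.6),15))
print("side ctr",ray(s,(300+629/4-100,200+197/4),10))
for n in("wrist","side","top"):
    c=calibration(n)
    for d in trace(n,"candle"):print(n,round(d["p"],2),d["bbox"],*fit([(c,d["bbox"])],(394,180),19,15))
```

```text
TCP px [[320.06759292 228.41557917]] tip px [[320.08568386 221.50678444]] side tip [[356.44725673 250.01662779]]
[393.91452807 193.31880552   7.        ]
[393.87812374 195.09033153  15.        ]
width edges [376.76054291 179.770849    15.        ] [411.04053705 179.78775583  15.        ]
side ctr [391.6684274  178.21201613  10.        ]
wrist 0.75 [296.2, 192.9, 52.2, 55.3] [394.3 174.1] [-4.9 -2.4  5.   6.8]
wrist 0.73 [484.0, 210.2, 76.5, 40.7] [520.2 173.6] [  1.1 -18.8  -0.9   5. ]
wrist 0.71 [594.5, 0.7, 45.5, 57.6] [546.3 279.7] [-43.2  -1.3   2.3  21.1]
side 0.48 [291.3, 273.1, 13.7, 12.0] [559.7 289.9] [-0.4 -1.5  0.4  1.2]
side 0.42 [306.8, 239.7, 13.9, 13.2] [516.8 162.7] [ 0.4  0.3 -0.4 -0.2]
top 0.74 [209.9, 163.2, 12.5, 15.9] [566.9 292.2] [-1.6  0.3  1.7 -0.3]
top 0.43 [258.1, 186.7, 12.5, 17.3] [511.8 156.2] [-1.3  1.   1.4 -1. ]
top 0.3 [299.7, 188.0, 60.9, 55.4] [437.  -15.8] [ 20.1  33.2 -26.1  -6.9]
```

>>> send_rows(
  deltas=[
    [[0, 0, 0], [0, 0, 0]],
    [[0, 0, 0], [0, 0, 0]],
    [[0, 0, 0], [0, 0, 0]],
  ],
)

```text
time_s: 21.15
ee_pos: [392.8, 173.0, 16.1]
ee_rot: [-180.0, -0.0, 90.0]
force: [0.8, -0.8, -0.3]
gripper_width: 0.2
gripper_force: 0.0
```

>>> send_rows(
  deltas=[
    [[0, 0, -0.03], [0, 0, 0]],
    [[0, 0, -0.05], [0, 0, 0]],
    [[0, 0, 0], [0, 0, 0]],
    [[0, 0, 0], [0, 0, 0]],
    [[0, 0, 0], [0, 0, 0]],
  ],
)

```text
time_s: 21.65
ee_pos: [392.1, 172.7, 55.4]
ee_rot: [-179.9, 0.0, 90.0]
force: [-0.6, -0.6, 0.5]
gripper_width: 0.6
gripper_force: 0.0
```

Run:
```python
from h import *
st=state();e=st["ee_pos"];s=calibration("side");w=calibration("wrist")
print(st["time_s"],e.round(1),st["gripper_width"],st["gripper_force"])
im={n:grab_frame(n) for n in("side","wrist")}
q=proj(s,e-[0,0,14])[0];p=proj(w,e-[0,0,14])[0];print(q,p)
for n,c in(("wrist",w),("side",s)):
    for d in trace(n,"candle"):print(n,round(d["p"],2),d["bbox"],*fit([(c,d["bbox"])],(394,175),19,15))
a=im["side"].copy();b=im["wrist"].copy()
cv2.imwrite("pics/m6.png",np.hstack([cv2.resize(b[60:300,200:440,::-1],(400,400)),cv2.resize(a[200:280,310:390,::-1],(400,400),interpolation=cv2.INTER_CUBIC)]))
```

```text
21.65 [392.1 172.7  55.4] 0.5884296407877533 0.0
[357.76316139 239.77754583] [320.14180192 221.50236339]
wrist 0.91 [462.5, 195.5, 62.8, 56.7] [522.9 160.6] [ 1.2  1.2 -1.  -1.5]
wrist 0.6 [296.1, 180.8, 50.0, 42.4] [392.8 175.1] [-1.2 -2.9  1.2  8.9]
wrist 0.58 [553.0, 0.0, 75.1, 64.2] [570.5 291.9] [-0.6 -1.2  0.5  2.6]
side 0.52 [350.6, 242.8, 14.7, 10.7] [388.7 170.5] [ 0.6 -1.1 -0.6  1. ]
side 0.43 [290.4, 275.6, 13.8, 5.5] [562.1 280.2] [-0.3 -6.6  0.3  2.4]
```

View pics/m6.png

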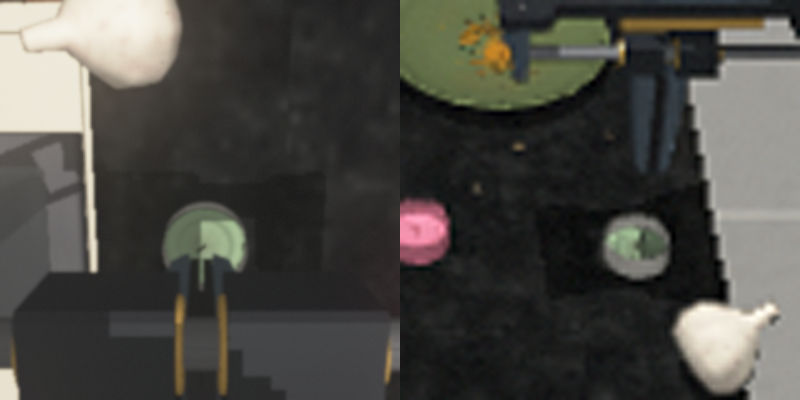

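The side view on the right shows the fingertips at crop (652,170), about 6 px higher than the 14 mm tip offset predicts. So the fingers passed over the candle, which hasn't moved, and I need to go lower, checking force as I go.

>>> send_rows(
  deltas=[
    [[0.005, 0.003, 0], [0, 0, 0]],
    [[0, 0, 0], [0, 0, 0]],
    [[0, 0, 0], [0, 0, 0]],
    [[0, 0, 0], [0, 0, 0]],
    [[0, 0, 0], [0, 0, 0]],
    [[0, 0, 0], [0, 0, 0]],
    [[0, 0, 0], [0, 0, 0]],
    [[0, 0, 0], [0, 0, 0]],
    [[0, 0, 0.03], [0, 0, 0]],
    [[0, 0, 0.03], [0, 0, 0]],
  ],
  grip=0,
)

```text
time_s: 22.85
ee_pos: [394.9, 175.7, 26.2]
ee_rot: [179.9, -0.0, 90.0]
force: [0.2, 0.1, -0.7]
gripper_width: 77.7
gripper_force: 0.0
```

>>> send_rows(
  deltas=[
    [[0, 0, 0.02], [0, 0, 0]],
    [[0, 0, 0.006], [0, 0, 0]],
    [[0, 0, 0], [0, 0, 0]],
    [[0, 0, 0], [0, 0, 0]],
  ],
)

```text
time_s: 23.25
ee_pos: [394.8, 175.7, 13.5]
ee_rot: [180.0, -0.0, 90.0]
force: [0.1, 0.3, -0.1]
gripper_width: 91.0
gripper_force: 0.0
```

>>> send_rows(
  deltas=[
    [[0, 0, 0.004], [0, 0, 0]],
    [[0, 0, 0], [0, 0, 0]],
    [[0, 0, 0], [0, 0, 0]],
  ],
)

```text
time_s: 23.55
ee_pos: [394.5, 175.5, 11.3]
ee_rot: [180.0, -0.0, 90.0]
force: [-0.1, 0.5, 0.7]
gripper_width: 91.0
gripper_force: 0.0
```

>>> send_rows(
  deltas=[
    [[0, 0, 0.004], [0, 0, 0]],
    [[0, 0, 0], [0, 0, 0]],
    [[0, 0, 0], [0, 0, 0]],
  ],
)

```text
time_s: 23.85
ee_pos: [394.3, 175.5, 9.1]
ee_rot: [-180.0, -0.0, 90.0]
force: [0.3, 0.2, 0.2]
gripper_width: 91.2
gripper_force: 0.0
```

>>> send_rows(
  deltas=[
    [[0, 0, 0.006], [0, 0, 0]],
    [[0, 0, 0], [0, 0, 0]],
    [[0, 0, 0], [0, 0, 0]],
  ],
)

```text
time_s: 24.15
ee_pos: [394.3, 175.4, 6.0]
ee_rot: [-180.0, 0.0, 90.0]
force: [-0.3, -0.6, 0.6]
gripper_width: 91.3
gripper_force: 0.0
```

>>> send_rows(
  deltas=[
    [[0, 0, 0.004], [0, 0, 0]],
    [[0, 0, 0], [0, 0, 0]],
    [[0, 0, 0], [0, 0, 0]],
  ],
)

```text
time_s: 24.45
ee_pos: [394.3, 175.5, 4.1]
ee_rot: [-180.0, -0.0, 90.0]
force: [0.1, 0.1, -0.6]
gripper_width: 91.3
gripper_force: 0.0
```

Run:
```python
from h import *
st=state();print(st["ee_pos"],st["force"],st["time_s"])
a=grab_frame("side")
cv2.imwrite("pics/m7.png",cv2.resize(a[200:280,310:390,::-1],(480,480),interpolation=cv2.INTER_CUBIC))
```

```text
[394.32995286 175.46856821   4.10574954] [ 0.11173804  0.14792589 -0.59659874] 24.45
```

View pics/m7.png

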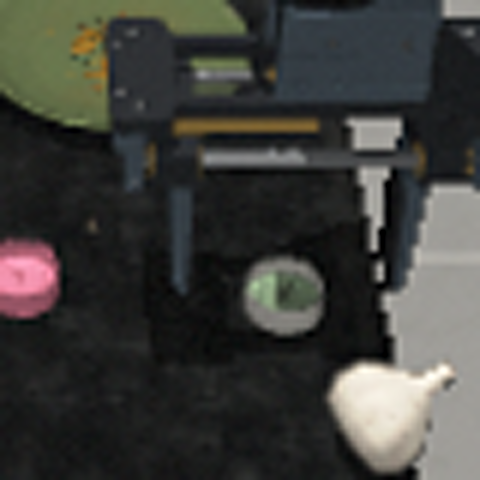

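Tips at crop (180,292) are in line with the candle's mid-height (284,295), so they stand about 8 mm up. Going slightly lower, then gripping.

>>> send_rows(
  deltas=[
    [[0, 0, 0.004], [0, 0, 0]],
    [[0, 0, 0.003], [0, 0, 0]],
    [[0, 0, 0], [0, 0, 0]],
    [[0, 0, 0], [0, 0, 0]],
  ],
)

```text
time_s: 24.9
ee_pos: [394.3, 175.5, 0.6]
ee_rot: [-180.0, -0.0, 90.0]
force: [0.3, 0.8, -0.6]
gripper_width: 91.1
gripper_force: 0.0
```

>>> send_rows(
  deltas=[
    [[0, 0, 0], [0, 0, 0]],
    [[0, 0, 0], [0, 0, 0]],
    [[0, 0, 0], [0, 0, 0]],
    [[0, 0, 0], [0, 0, 0]],
    [[0, 0, 0], [0, 0, 0]],
    [[0, 0, 0], [0, 0, 0]],
    [[0, 0, 0], [0, 0, 0]],
    [[0, 0, 0], [0, 0, 0]],
    [[0, 0, 0], [0, 0, 0]],
  ],
  grip=1,
  grip_force=8,
)

```text
time_s: 25.8
ee_pos: [394.3, 175.5, 0.7]
ee_rot: [180.0, -0.0, 90.0]
force: [-0.2, 0.0, -0.6]
gripper_width: 22.0
gripper_force: 0.0
```

Run:
```python
from h import *
st=state();w=calibration("wrist");s=calibration("side")
im={n:grab_frame(n) for n in("side","wrist")}
for n,c in(("wrist",w),("side",s)):
    for d in trace(n,"candle"):print(n,round(d["p"],2),d["bbox"],*fit([(c,d["bbox"])],(394,175),19,15))
print(proj(s,np.array([[394,175,0],[394,175,15],[394,175,30]])))
cv2.imwrite("pics/m8.png",np.hstack([cv2.resize(im["wrist"][100:260,240:400,::-1],(400,400)),cv2.resize(im["side"][220:270,330:380,::-1],(400,400),interpolation=cv2.INTER_CUBIC)]))
```

```text
wrist 0.7 [616.0, 0.0, 24.0, 56.1] [534.2 277.6] [-71.9  -1.2   2.2  28.8]
wrist 0.56 [495.5, 221.0, 79.9, 68.3] [522.5 161.3] [ 0.  -0.4 -0.   0.4]
side 0.72 [307.7, 239.1, 12.8, 13.4] [515.8 160.6] [-0.2  0.4  0.2 -0.4]
side 0.72 [287.3, 274.7, 18.5, 7.0] [564.2 284.9] [ 2.  -4.4 -2.1  3.1]
side 0.64 [351.1, 241.9, 12.7, 12.5] [390.2 170.6] [-0.4 -0.1  0.4  0.1]
[[356.0642474  251.03470031]
 [356.46727734 247.2055125 ]
 [356.87657376 243.31678691]]
```

View pics/m8.png

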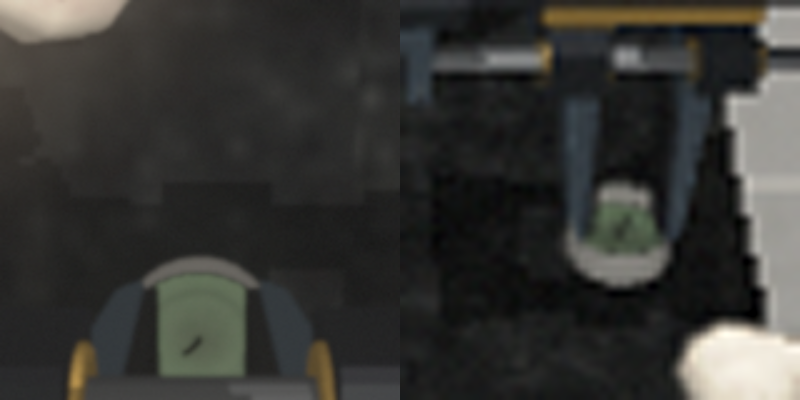

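The fingers still stand on or over the candle's rim at right crop (585,238) and (670,238). Real tips are about 18 mm above the reported TCP. I'll open and go on down, guarding the force.

>>> send_rows(
  deltas=[
    [[0, 0, 0], [0, 0, 0]],
    [[0, 0, 0], [0, 0, 0]],
    [[0, 0, 0], [0, 0, 0]],
    [[0, 0, 0], [0, 0, 0]],
    [[0, 0, 0], [0, 0, 0]],
    [[0, 0, 0], [0, 0, 0]],
    [[0, 0, 0], [0, 0, 0]],
    [[0, 0, 0.006], [0, 0, 0]],
    [[0, 0, 0], [0, 0, 0]],
    [[0, 0, 0], [0, 0, 0]],
  ],
  grip=0,
)

```text
time_s: 27.0
ee_pos: [394.2, 175.4, -2.5]
ee_rot: [-180.0, 0.0, 90.0]
force: [0.3, 0.3, -0.2]
gripper_width: 83.3
gripper_force: 0.0
```

>>> send_rows(
  deltas=[
    [[0, 0, 0.006], [0, 0, 0]],
    [[0, 0, 0], [0, 0, 0]],
    [[0, 0, 0], [0, 0, 0]],
  ],
)

```text
time_s: 27.3
ee_pos: [394.2, 175.4, -5.5]
ee_rot: [-180.0, 0.0, 90.0]
force: [0.3, -0.0, 1.5]
gripper_width: 91.1
gripper_force: 0.0
```

>>> send_rows(
  deltas=[
    [[0, 0, 0.006], [0, 0, 0]],
    [[0, 0, 0], [0, 0, 0]],
    [[0, 0, 0], [0, 0, 0]],
  ],
)

```text
time_s: 27.6
ee_pos: [394.3, 175.5, -8.5]
ee_rot: [-180.0, 0.0, 90.0]
force: [0.3, 0.4, 0.5]
gripper_width: 91.0
gripper_force: 0.0
```

Still no contact; trying a grip here.

>>> send_rows(
  deltas=[
    [[0, 0, 0.004], [0, 0, 0]],
    [[0, 0, 0], [0, 0, 0]],
    [[0, 0, 0], [0, 0, 0]],
  ],
)

```text
time_s: 27.9
ee_pos: [394.4, 175.5, -10.4]
ee_rot: [-180.0, -0.0, 90.0]
force: [-0.3, 0.5, -0.7]
gripper_width: 91.2
gripper_force: 0.0
```

>>> send_rows(
  deltas=[
    [[0, 0, 0], [0, 0, 0]],
    [[0, 0, 0], [0, 0, 0]],
    [[0, 0, 0], [0, 0, 0]],
    [[0, 0, 0], [0, 0, 0]],
    [[0, 0, 0], [0, 0, 0]],
    [[0, 0, 0], [0, 0, 0]],
    [[0, 0, 0], [0, 0, 0]],
    [[0, 0, 0], [0, 0, 0]],
    [[0, 0, 0], [0, 0, 0]],
  ],
  grip=1,
  grip_force=8,
)

```text
time_s: 28.8
ee_pos: [394.3, 175.5, -10.4]
ee_rot: [-180.0, -0.0, 90.0]
force: [-0.1, 0.3, 0.7]
gripper_width: 36.5
gripper_force: 8.0
```

Candle gripped (36.5 mm). Lifting it, then measuring the tin from nearer with the wrist camera.

>>> send_rows(
  deltas=[
    [[0, 0, -0.02], [0, 0, 0]],
    [[0, 0, -0.06], [0, 0, 0]],
    [[0, 0, -0.08], [0, 0, 0]],
    [[0, 0, -0.08], [0, 0, 0]],
    [[0, 0, -0.02], [0, 0, 0]],
    [[-0.02, 0.04, 0], [0, 0, 0]],
    [[-0.03, 0.08, 0], [0, 0, 0]],
    [[-0.03, 0.08, 0], [0, 0, 0]],
    [[-0.02, 0.08, 0], [0, 0, 0]],
    [[0, 0.04, 0], [0, 0, 0]],
  ],
)

```text
time_s: 29.8
ee_pos: [557.1, 124.0, 119.3]
ee_rot: [179.9, 0.0, 89.9]
force: [-0.8, 0.6, -0.1]
gripper_width: 36.7
gripper_force: 8.0
```

>>> send_rows(
  deltas=[
    [[0, 0, 0], [0, 0, 0]],
    [[0, 0, 0], [0, 0, 0]],
    [[0, 0, 0], [0, 0, 0]],
    [[0, 0, 0], [0, 0, 0]],
  ],
)

```text
time_s: 30.2
ee_pos: [553.1, 125.7, 119.8]
ee_rot: [-180.0, -0.0, 90.0]
force: [-0.1, -0.9, 0.6]
gripper_width: 36.9
gripper_force: 8.0
```

Run:
```python
from h import *
st=state();w=calibration("wrist");s=calibration("side");print(st["ee_pos"],st["gripper_width"],st["gripper_force"])
im={n:grab_frame(n) for n in("side","wrist")}
for n,c in(("wrist",w),("side",s)):
  for l,r,h,x0,z in(("tin",37.5,58,(620,182),0),("candle",19,15,st["ee_pos"][:2],st["ee_pos"][2]+10.4)):
    for d in trace(n,l):print(n,l,round(d["p"],2),d["bbox"],*fit([(c,d["bbox"])],x0,r,h,z))
cv2.imwrite("pics/m9.png",np.hstack([cv2.resize(im["wrist"][:,:,::-1],(480,300)),cv2.resize(im["side"][150:270,240:360,::-1],(300,300),interpolation=cv2.INTER_CUBIC)]))
```

```text
[553.06194216 125.70188122 119.76649466] 36.873822111864484 7.999238512056763
wrist tin 0.71 [354.9, 80.0, 103.4, 98.7] [619.8 181.2] [-2.8 -1.1  1.2  2.2]
wrist tin 0.36 [286.9, 207.4, 66.9, 41.7] [553.8  73.6] [-11.2  -4.3  12.7  56. ]
wrist candle 0.93 [263.2, 130.1, 45.9, 46.8] [536.5 167. ] [-13.4  -2.4  15.8  26.4]
wrist candle 0.77 [285.3, 207.6, 69.2, 43.7] [553.  124.3] [-0.8 -2.7  0.8 27.3]
side tin 0.56 [263.1, 228.4, 28.6, 33.5] [619.5 181. ] [ 0.6  0.2 -0.6 -0.1]
side candle 0.76 [289.6, 272.3, 12.8, 13.6] [561.2 410. ] [-2.2 -2.5  2.3  1.4]
side candle 0.58 [307.6, 242.8, 14.5, 8.3] [518. 302.] [-0.6 -4.9  0.6  2. ]
side candle 0.56 [296.3, 194.1, 14.0, 13.2] [547.3 116.8] [ 0.2  0.5 -0.2 -0.4]
```

View pics/m9.png

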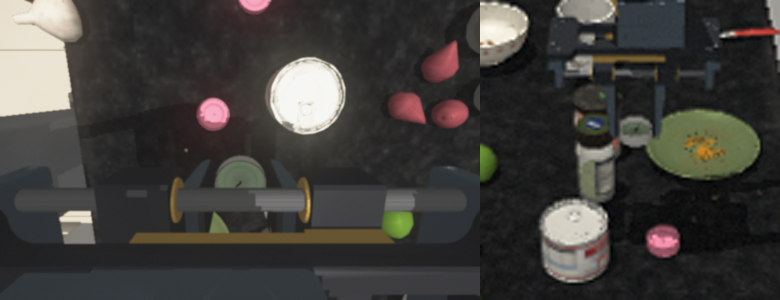

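The left view shows the candle held level at (240,178), with the tin lid at (308,95). Wrist and side fits agree on the tin at (619.7,181).

>>> send_rows(
  deltas=[
    [[0.03, 0.035, 0], [0, 0, 0]],
    [[0.04, 0.05, 0], [0, 0, 0]],
    [[0.03, 0.036, 0], [0, 0, 0]],
    [[0.012, 0.012, 0], [0, 0, 0]],
    [[0, 0, 0.03], [0, 0, 0]],
    [[0, 0, 0.05], [0, 0, 0]],
    [[0, 0, 0.03], [0, 0, 0]],
    [[0, 0, 0.02], [0, 0, 0]],
    [[0, 0, 0.006], [0, 0, 0]],
    [[0, 0, 0], [0, 0, 0]],
  ],
)

```text
time_s: 31.5
ee_pos: [620.7, 181.3, 51.7]
ee_rot: [-180.0, 0.0, 90.0]
force: [0.6, -0.6, -0.1]
gripper_width: 36.5
gripper_force: 8.0
```

>>> send_rows(
  deltas=[
    [[0, 0, 0], [0, 0, 0]],
    [[0, 0, 0], [0, 0, 0]],
    [[0, 0, 0], [0, 0, 0]],
  ],
)

```text
time_s: 31.8
ee_pos: [621.3, 181.6, 52.5]
ee_rot: [179.9, -0.0, 90.0]
force: [-0.4, 0.1, 0.5]
gripper_width: 36.4
gripper_force: 8.0
```

>>> send_rows(
  deltas=[
    [[0, -0.002, 0.006], [0, 0, 0]],
    [[0, 0, 0], [0, 0, 0]],
    [[0, 0, 0], [0, 0, 0]],
  ],
)

```text
time_s: 32.1
ee_pos: [619.7, 181.5, 48.5]
ee_rot: [-180.0, -0.0, 90.0]
force: [-0.1, 0.3, 0.3]
gripper_width: 36.5
gripper_force: 8.0
```

>>> send_rows(
  deltas=[
    [[0, 0, 0.003], [0, 0, 0]],
    [[0, 0, 0], [0, 0, 0]],
    [[0, 0, 0], [0, 0, 0]],
  ],
)

```text
time_s: 32.4
ee_pos: [620.0, 181.5, 47.6]
ee_rot: [180.0, -0.0, 90.0]
force: [-1.3, -0.4, 3.8]
gripper_width: 36.6
gripper_force: 8.0
```

>>> send_rows(
  deltas=[
    [[0, 0, 0], [0, 0, 0]],
    [[0, 0, 0], [0, 0, 0]],
    [[0, 0, 0], [0, 0, 0]],
    [[0, 0, 0], [0, 0, 0]],
    [[0, 0, 0], [0, 0, 0]],
    [[0, 0, -0.03], [0, 0, 0]],
    [[0, 0, -0.06], [0, 0, 0]],
    [[0, 0, -0.08], [0, 0, 0]],
    [[0, 0, -0.06], [0, 0, 0]],
    [[0, 0, -0.03], [0, 0, 0]],
  ],
  grip=0,
)

```text
time_s: 33.4
ee_pos: [621.2, 181.9, 180.8]
ee_rot: [179.7, -0.1, 90.0]
force: [0.3, 0.4, -0.7]
gripper_width: 91.5
gripper_force: 0.0
```

>>> send_rows(
  deltas=[
    [[-0.04, -0.016, 0], [0, 0, 0]],
    [[-0.08, -0.033, 0], [0, 0, 0]],
    [[-0.09, -0.037, 0], [0, 0, 0]],
    [[-0.09, -0.037, 0], [0, 0, 0]],
    [[-0.09, -0.037, 0], [0, 0, 0]],
    [[-0.09, -0.037, 0], [0, 0, 0]],
    [[-0.09, -0.037, 0], [0, 0, 0]],
    [[-0.09, -0.037, 0], [0, 0, 0]],
    [[-0.09, -0.037, 0], [0, 0, 0]],
    [[-0.09, -0.037, 0], [0, 0, 0]],
  ],
)

```text
time_s: 34.4
ee_pos: [446.4, -240.2, 177.4]
ee_rot: [180.0, 0.0, 90.0]
force: [0.5, 0.0, -0.4]
gripper_width: 91.0
gripper_force: 0.0
```

>>> send_rows(
  deltas=[
    [[-0.06, -0.025, 0], [0, 0, 0]],
    [[0, 0, 0], [0, 0, 0.28]],
    [[0, 0, 0], [0, 0, 0.28]],
    [[0, 0, 0], [0, 0, 0.28]],
    [[0, 0, 0], [0, 0, 0.28]],
    [[0, 0, 0], [0, 0, 0.28]],
    [[0, 0, 0], [0, 0, 0.28]],
    [[0, 0, 0], [0, 0, 0.28]],
    [[0, 0, 0], [0, 0, 0.28]],
    [[0, 0, 0], [0, 0, 0.28]],
  ],
)

```text
time_s: 35.4
ee_pos: [434.8, -268.5, 177.1]
ee_rot: [-180.0, -0.0, 17.5]
force: [0.2, -0.9, 0.3]
gripper_width: 90.9
gripper_force: 0.0
```

```bash
cat > sp.py <<'E'
from h import *
def spoon(n,z=7):
    c=calibration(n);out=[]
    for t in trace(n,"spoon")[:2]:
        ys,xs=np.nonzero(t["pixels"])
        P=np.array([ray(c,(u+.5,v+.5),z)[:2] for u,v in zip(xs,ys)]);mu=P.mean(0);d=np.linalg.svd(P-mu,full_matrices=False)[2][0];d*=np.sign(d[0])
        q=(P-mu)@d;r=(P-mu)@[-d[1],d[0]]
        e=[(P[abs(q-s)<15]).mean(0) for s in(q.min()+15,q.max()-15)];a=e[1]-e[0]
        out.append((n,round(t["p"],2),t["bbox"],"yaw",np.degrees(np.arctan2(d[1],d[0])).round(1),"endyaw",np.degrees(np.arctan2(a[1],a[0])).round(1),"len",(q.max()-q.min()).round(),"mid",(mu+d*(q.min()+q.max())/2).round(1),"endmid",((e[0]+e[1])/2).round(1)))
    return out
E
python3 - <<'E'
from sp import *
st=state();print(st["time_s"],st["ee_pos"].round(1),st["ee_rot"].round(1))
im={n:grab_frame(n) for n in("top","wrist","side")}
for n in("top","wrist"): print(*spoon(n),sep="\n")
for n in("top","side"):
  c=calibration(n)
  for l,r,h,x0,z in(("candle",19,15,(620,181),58),("jar",30,86,(602,-19),0),("spice_jar",21.5,105,(602,62),0),("tin",37.5,58,(620,181),0)):
    for d in trace(n,l):print(n,l,round(d["p"],2),*fit([(c,d["bbox"])],x0,r,h,z))
cv2.imwrite("pics/m10.png",np.hstack([cv2.resize(im["wrist"][:,:,::-1],(480,300)),cv2.resize(im["side"][150:270,240:360,::-1],(300,300),interpolation=cv2.INTER_CUBIC)]))
E
```

```text
35.4 [ 434.8 -268.5  177.1] [-180.    -0.    17.5]
('top', 0.41, [437.1, 249.4, 7.6, 9.7], 'yaw', np.float64(11.7), 'endyaw', np.float64(-166.2), 'len', np.float64(23.0), 'mid', array([ 394.6, -312.2]), 'endmid', array([ 395.6, -312. ]))
('wrist', 0.66, [326.3, 111.5, 33.1, 136.7], 'yaw', np.float64(19.4), 'endyaw', np.float64(19.3), 'len', np.float64(154.0), 'mid', array([ 437.8, -296.5]), 'endmid', array([ 436.7, -296.8]))
top candle 0.75 [623.2 175.8] [ 2.7 -1.5 -3.2  1.6]
top candle 0.69 [504.4 147.4] [-0.2 -0.7  0.2  0.7]
top candle 0.65 [551.5 272.7] [-1.9 -1.2  2.1  1.2]
top jar 0.79 [597.4 -20.4] [ 0.3  1.9 -0.2 -2.5]
top spice_jar 0.85 [599.2  65. ] [ 0.8 -0.  -0.9  0. ]
top tin 0.71 [627.3 179.9] [-1.1 -1.6  1.2  1.6]
side candle 0.69 [621.4 177.7] [-2.1 -1.3  2.3  1. ]
side candle 0.57 [520.1 226.6] [-1.1 -2.3  1.1  1.5]
side candle 0.46 [563.8 345.5] [ 0.9 -2.4 -0.9  2. ]
side candle 0.43 [619.7 254.5] [ 4.9 13.4 -9.3 -2. ]
side jar 0.81 [604.6 -31.7] [-0.4 -5.   0.5  1.6]
side jar 0.66 [618.7 193.8] [ 1.8 -2.3 -2.3  1.8]
side spice_jar 0.83 [597.1  69.6] [ 1.3  1.1 -1.6 -0.8]
```

View pics/m10.png

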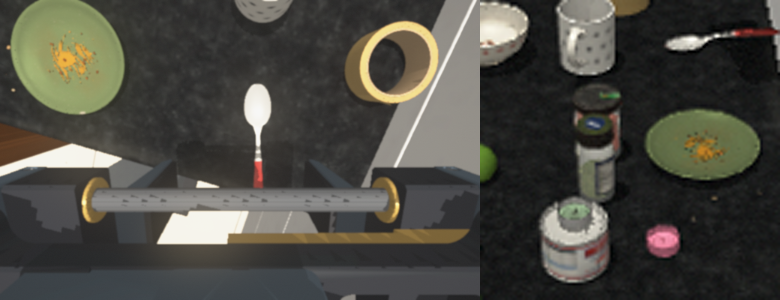

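Candle sits on the tin's lid at right crop (575,212). The spoon is at left crop (258,105), bowl away. I'll check the position of the wooden ring at (395,62), since the gripper is wide.

Run:
```python
from h import *
w=calibration("wrist")
for p in((345,75),(390,100),(435,60)): print(ray(w,(p[0]*4/3,p[1]*4/3),0).round(),ray(w,(p[0]*4/3,p[1]*4/3),60).round())
```

```text
[ 562. -385.    0.] [ 551. -363.   60.]
[ 550. -462.    0.] [ 541. -427.   60.]
[ 619. -497.    0.] [ 599. -457.   60.]
```

>>> send_rows(
  deltas=[
    [[0, 0, 0], [0, 0, -0.05]],
    [[-0.024, 0.028, 0], [0, 0, 0]],
    [[-0.024, 0.028, 0], [0, 0, 0]],
    [[0, 0, 0], [0, 0, 0]],
    [[0, 0, 0], [0, 0, 0]],
  ],
)

```text
time_s: 36.55
ee_pos: [421.4, -302.7, 177.0]
ee_rot: [-180.0, -0.0, 19.2]
force: [0.4, -0.6, 0.3]
gripper_width: 91.1
gripper_force: 0.0
```

>>> send_rows(
  deltas=[
    [[0, 0, 0.04], [0, 0, 0]],
    [[0, 0, 0.08], [0, 0, 0]],
    [[0, 0, 0.08], [0, 0, 0]],
    [[0, 0, 0.08], [0, 0, 0]],
    [[0, 0, 0.04], [0, 0, 0]],
    [[0, 0, 0.02], [0, 0, 0]],
    [[0, 0, 0.01], [0, 0, 0]],
    [[0, 0, 0.01], [0, 0, 0]],
    [[0, 0, 0], [0, 0, 0]],
    [[0, 0, 0], [0, 0, 0]],
  ],
)

```text
time_s: 37.55
ee_pos: [422.0, -303.3, -2.0]
ee_rot: [179.9, -0.1, 19.2]
force: [-0.1, -0.5, -0.1]
gripper_width: 91.4
gripper_force: 0.0
```

>>> send_rows(
  deltas=[
    [[0, 0, 0.006], [0, 0, 0]],
    [[0, 0, 0], [0, 0, 0]],
    [[0, 0, 0], [0, 0, 0]],
  ],
)

```text
time_s: 37.85
ee_pos: [421.5, -302.9, -5.7]
ee_rot: [180.0, -0.0, 19.2]
force: [-0.1, 0.3, 0.7]
gripper_width: 91.2
gripper_force: 0.0
```

>>> send_rows(
  deltas=[
    [[0, 0, 0.006], [0, 0, 0]],
    [[0, 0, 0.003], [0, 0, 0]],
    [[0, 0, 0], [0, 0, 0]],
    [[0, 0, 0], [0, 0, 0]],
  ],
)

```text
time_s: 38.25
ee_pos: [421.4, -302.8, -10.5]
ee_rot: [-180.0, 0.0, 19.2]
force: [-0.1, -0.6, -0.5]
gripper_width: 91.6
gripper_force: 0.0
```

>>> send_rows(
  deltas=[
    [[0, 0, 0.003], [0, 0, 0]],
    [[0, 0, 0], [0, 0, 0]],
    [[0, 0, 0], [0, 0, 0]],
  ],
)

```text
time_s: 38.55
ee_pos: [421.4, -302.9, -11.9]
ee_rot: [-180.0, -0.0, 19.2]
force: [0.3, -0.2, 1.0]
gripper_width: 91.3
gripper_force: 0.0
```

>>> send_rows(
  deltas=[
    [[0, 0, 0], [0, 0, 0]],
    [[0, 0, 0], [0, 0, 0]],
    [[0, 0, 0], [0, 0, 0]],
    [[0, 0, 0], [0, 0, 0]],
    [[0, 0, 0], [0, 0, 0]],
    [[0, 0, 0], [0, 0, 0]],
    [[0, 0, 0], [0, 0, 0]],
    [[0, 0, 0], [0, 0, 0]],
    [[0, 0, 0], [0, 0, 0]],
    [[0, 0, 0], [0, 0, 0]],
  ],
  grip=1,
  grip_force=10,
)

```text
time_s: 39.55
ee_pos: [421.3, -302.5, -11.4]
ee_rot: [-180.0, 0.0, 19.2]
force: [-1.6, 2.7, 6.8]
gripper_width: 19.5
gripper_force: 8.6
```

>>> send_rows(
  deltas=[
    [[0, 0, 0], [0, 0, 0]],
    [[0, 0, 0], [0, 0, 0]],
    [[0, 0, 0], [0, 0, 0]],
  ],
)

```text
time_s: 39.85
ee_pos: [421.3, -302.5, -11.2]
ee_rot: [-180.0, -0.0, 19.2]
force: [-1.4, 2.7, 6.9]
gripper_width: 19.0
gripper_force: 8.3
```

The fingers sit on the spoon's upper slope (19 mm wide, pushed up). I'll open, go lower with guarding, and regrip.

>>> send_rows(
  deltas=[
    [[0, 0, 0], [0, 0, 0]],
    [[0, 0, 0], [0, 0, 0]],
    [[0, 0, 0], [0, 0, 0]],
    [[0, 0, 0], [0, 0, 0]],
    [[0, 0, 0], [0, 0, 0]],
    [[0, 0, 0], [0, 0, 0]],
    [[0, 0, 0.004], [0, 0, 0]],
    [[0, 0, 0], [0, 0, 0]],
    [[0, 0, 0], [0, 0, 0]],
  ],
  grip=0,
)

```text
time_s: 40.75
ee_pos: [421.4, -302.8, -14.0]
ee_rot: [-180.0, 0.0, 19.2]
force: [0.5, -0.1, -0.9]
gripper_width: 88.3
gripper_force: 0.0
```

>>> send_rows(
  deltas=[
    [[0, 0, 0.003], [0, 0, 0]],
    [[0, 0, 0], [0, 0, 0]],
    [[0, 0, 0], [0, 0, 0]],
  ],
)

```text
time_s: 41.05
ee_pos: [421.4, -302.8, -15.4]
ee_rot: [-180.0, 0.0, 19.2]
force: [0.3, -1.1, -0.2]
gripper_width: 91.2
gripper_force: 0.0
```

>>> send_rows(
  deltas=[
    [[0, 0, 0.003], [0, 0, 0]],
    [[0, 0, 0], [0, 0, 0]],
    [[0, 0, 0], [0, 0, 0]],
  ],
)

```text
time_s: 41.35
ee_pos: [421.4, -302.8, -16.9]
ee_rot: [-180.0, -0.0, 19.2]
force: [-0.4, 0.2, 0.1]
gripper_width: 90.8
gripper_force: 0.0
```

>>> send_rows(
  deltas=[
    [[0, 0, 0.002], [0, 0, 0]],
    [[0, 0, 0], [0, 0, 0]],
    [[0, 0, 0], [0, 0, 0]],
  ],
)

```text
time_s: 41.65
ee_pos: [421.4, -302.8, -17.9]
ee_rot: [-180.0, -0.0, 19.2]
force: [1.0, -0.1, -0.4]
gripper_width: 91.1
gripper_force: 0.0
```

>>> send_rows(
  deltas=[
    [[0, 0, 0], [0, 0, 0]],
    [[0, 0, 0], [0, 0, 0]],
    [[0, 0, 0], [0, 0, 0]],
    [[0, 0, 0], [0, 0, 0]],
    [[0, 0, 0], [0, 0, 0]],
    [[0, 0, 0], [0, 0, 0]],
    [[0, 0, 0], [0, 0, 0]],
    [[0, 0, 0], [0, 0, 0]],
    [[0, 0, 0], [0, 0, 0]],
    [[0, 0, 0], [0, 0, 0]],
  ],
  grip=1,
  grip_force=10,
)

```text
time_s: 42.65
ee_pos: [421.4, -302.8, -17.9]
ee_rot: [-180.0, 0.0, 19.2]
force: [0.0, -0.0, -0.1]
gripper_width: 29.7
gripper_force: 9.9
```

>>> send_rows(
  deltas=[
    [[0, 0, -0.02], [0, 0, 0]],
    [[0, 0, -0.04], [0, 0, 0]],
    [[0, 0, -0.05], [0, 0, 0]],
    [[0, 0, -0.03], [0, 0, 0]],
    [[0, 0, 0], [0, 0, 0.17]],
    [[0, 0, 0], [0, 0, 0.17]],
    [[0, 0, 0], [0, 0, 0.17]],
    [[0, 0, 0], [0, 0, 0.16]],
    [[0, 0, 0], [0, 0, 0]],
    [[0, 0, 0], [0, 0, 0]],
  ],
)

```text
time_s: 43.65
ee_pos: [421.4, -302.9, 52.5]
ee_rot: [180.0, -0.0, 0.1]
force: [0.2, -0.1, -0.3]
gripper_width: 29.0
gripper_force: 9.9
```

>>> send_rows(
  deltas=[
    [[0.01, -0.034, 0], [0, 0, 0]],
    [[0.02, -0.07, 0], [0, 0, 0]],
    [[0.02, -0.07, 0], [0, 0, 0]],
    [[0.02, -0.07, 0], [0, 0, 0]],
    [[0.015, -0.053, 0], [0, 0, 0]],
    [[0.006, -0.022, 0], [0, 0, 0]],
    [[0, 0, 0], [0, 0, 0]],
    [[0, 0, 0], [0, 0, 0]],
    [[0, 0, 0], [0, 0, 0]],
  ],
)

```text
time_s: 44.55
ee_pos: [466.6, -144.4, 52.1]
ee_rot: [180.0, 0.0, -0.0]
force: [0.3, 1.0, 0.1]
gripper_width: 29.7
gripper_force: 9.9
```

Run:
```python
from sp import *
st=state();print(st["time_s"],st["ee_pos"].round(1),st["ee_rot"].round(1),st["gripper_width"],st["gripper_force"])
im={n:grab_frame(n) for n in("wrist","side")}
z=st["ee_pos"][2]+18+7
print(spoon("wrist",z));print(spoon("side",z))
cv2.imwrite("pics/m11.png",np.hstack([cv2.resize(im["wrist"][:,:,::-1],(480,300)),cv2.resize(im["side"][130:250,250:370,::-1],(300,300),interpolation=cv2.INTER_CUBIC)]))
```

```text
44.55 [ 466.6 -144.4   52.1] [180.   0.  -0.] 29.720738762098954 9.944815405120835
[('wrist', 0.66, [282.7, 53.3, 82.3, 255.4], 'yaw', np.float64(-1.8), 'endyaw', np.float64(-1.8), 'len', np.float64(136.0), 'mid', array([ 494.7, -146.2]), 'endmid', array([ 490.9, -146.1]))]
[('side', 0.5, [300.6, 165.4, 50.6, 9.9], 'yaw', np.float64(-4.4), 'endyaw', np.float64(-5.3), 'len', np.float64(181.0), 'mid', array([ 465. , -141.4]), 'endmid', array([ 464. , -140.1]))]
```

View pics/m11.png

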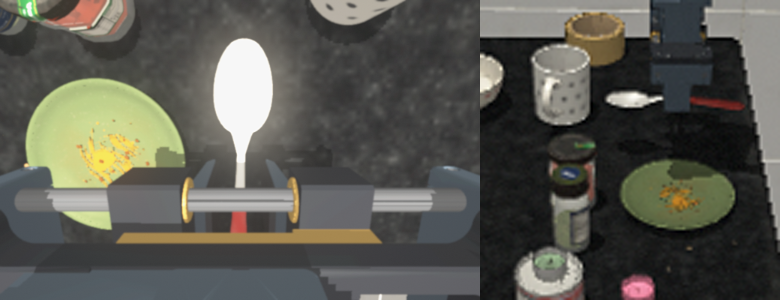

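Spoon is held level with its bowl away at left crop (243,85), nearly parallel to x, with its middle at about (465,-142). I'll lower it and open only partly so the finger clears the plate.

>>> send_rows(
  deltas=[
    [[0, 0, 0.02], [0, 0, -0.07]],
    [[0, 0, 0.04], [0, 0, 0]],
    [[0, 0, 0.04], [0, 0, 0]],
    [[0, 0, 0.02], [0, 0, 0]],
    [[0, 0, 0.01], [0, 0, 0]],
    [[0, 0, 0.005], [0, 0, 0]],
    [[0, 0, 0], [0, 0, 0]],
    [[0, 0, 0], [0, 0, 0]],
    [[0, 0, 0], [0, 0, 0]],
  ],
)

```text
time_s: 45.65
ee_pos: [467.3, -143.5, -14.8]
ee_rot: [180.0, -0.1, 2.1]
force: [0.8, -0.4, -0.9]
gripper_width: 29.3
gripper_force: 9.9
```

>>> send_rows(
  deltas=[
    [[0, 0, 0.003], [0, 0, 0]],
    [[0, 0, 0], [0, 0, 0]],
    [[0, 0, 0], [0, 0, 0]],
  ],
)

```text
time_s: 45.95
ee_pos: [466.8, -143.3, -16.8]
ee_rot: [-180.0, -0.0, 2.1]
force: [-0.2, 1.3, -0.6]
gripper_width: 28.9
gripper_force: 9.9
```

>>> send_rows(
  deltas=[
    [[0, 0, 0.002], [0, 0, 0]],
    [[0, 0, 0], [0, 0, 0]],
    [[0, 0, 0], [0, 0, 0]],
  ],
)

```text
time_s: 46.25
ee_pos: [466.9, -143.3, -17.9]
ee_rot: [-180.0, -0.0, 2.0]
force: [0.8, -0.8, -1.3]
gripper_width: 29.1
gripper_force: 9.9
```

>>> send_rows(
  deltas=[
    [[0, 0, 0], [0, 0, 0]],
    [[0, 0, 0], [0, 0, 0]],
    [[0, 0, 0], [0, 0, 0]],
    [[0, 0, 0], [0, 0, 0]],
    [[0, 0, 0], [0, 0, 0]],
    [[0, 0, -0.02], [0, 0, 0]],
    [[0, 0, -0.05], [0, 0, 0]],
    [[0, 0, -0.08], [0, 0, 0]],
    [[0, 0, -0.08], [0, 0, 0]],
    [[0, 0, -0.08], [0, 0, 0]],
  ],
  grip=0.45,
)

```text
time_s: 47.25
ee_pos: [466.5, -143.2, 139.4]
ee_rot: [180.0, -0.0, 2.0]
force: [0.3, -0.6, 0.7]
gripper_width: 50.4
gripper_force: 0.0
```

>>> send_rows(
  deltas=[
    [[-0.06, 0.04, -0.04], [0, 0, 0]],
    [[-0.06, 0.08, 0], [0, 0, 0]],
    [[-0.06, 0.08, 0], [0, 0, 0]],
    [[0, 0.08, 0], [0, 0, 0]],
    [[0, 0.08, 0], [0, 0, 0]],
    [[0, 0.04, 0], [0, 0, 0]],
    [[0, 0, 0], [0, 0, 0]],
    [[0, 0, 0], [0, 0, 0]],
    [[0, 0, 0], [0, 0, 0]],
    [[0, 0, 0], [0, 0, 0]],
  ],
)

```text
time_s: 48.25
ee_pos: [384.1, -345.0, 157.2]
ee_rot: [-180.0, 0.0, 2.1]
force: [0.1, 0.5, 0.5]
gripper_width: 50.3
gripper_force: 0.0
```

Run:
```python
from sp import *
st=state();print(st["time_s"],st["ee_pos"].round(1),st["gripper_width"])
im={n:grab_frame(n) for n in("top","side")}
for n in im:
  c=calibration(n);print(spoon(n))
  for l,r,h,x0,z in(("plate",75,18,(467,-19),0),("candle",19,15,(620,181),58),("jar",30,86,(602,-19),0),("spice_jar",21.5,105,(602,62),0),("tin",37.5,58,(620,181),0)):
    for d in trace(n,l)[:1]:print(n,l,round(d["p"],2),*fit([(c,d["bbox"])],x0,r,h,z))
  print([d["bbox"] for l in("mug","garlic") for d in trace(n,l)])
cv2.imwrite("pics/m12.png",np.hstack([cv2.resize(im["top"][125:285,190:450,::-1],(488,300)),cv2.resize(im["side"][130:280,250:400,::-1],(300,300),interpolation=cv2.INTER_CUBIC)]))
```

```text
48.25 [ 384.1 -345.   157.2] 50.25963441310523
[('top', 0.72, [370.2, 187.3, 17.6, 73.4], 'yaw', np.float64(0.1), 'endyaw', np.float64(0.1), 'len', np.float64(190.0), 'mid', array([ 466.4, -146.4]), 'endmid', array([ 465.4, -146.3])), ('top', 0.32, [203.9, 239.6, 21.5, 22.9], 'yaw', np.float64(-87.5), 'endyaw', np.float64(-88.8), 'len', np.float64(54.0), 'mid', array([359.3, 268.7]), 'endmid', array([358.9, 268.5]))]
top plate 0.97 [468.4 -20.8] [-0.5 -0.3  0.5  0.3]
top candle 0.73 [505.5 145.4] [-0.4 -0.3  0.4  0.3]
top jar 0.61 [600.3 -22.5] [ 0.1 -0.7 -0.1  0.7]
top spice_jar 0.7 [599.5  56.7] [ 1.4 -1.1 -2.1  1.4]
top tin 0.74 [624.4 178.7] [ 0.4 -1.8 -0.4  2.1]
[[400.1, 139.0, 37.2, 42.5], [201.9, 236.7, 21.2, 21.5]]
[('side', 0.45, [303.1, 182.8, 46.9, 11.0], 'yaw', np.float64(-1.4), 'endyaw', np.float64(-2.2), 'len', np.float64(179.0), 'mid', array([ 466. , -140.1]), 'endmid', array([ 465.1, -137.9]))]
side plate 0.8 [468.  -30.8] [ 0.3 -4.7 -0.3  1.6]
side candle 0.74 [565.4 339.8] [ 0.9 -4.  -0.9  2.7]
side jar 0.68 [603.1 -32.5] [ 0.2 -4.3 -0.2  1.9]
side spice_jar 0.76 [596.9  64.9] [ 0.2 -0.9 -0.2  0.8]
side tin 0.88 [620.5 184.6] [-0.   0.2  0.  -0.2]
[[270.2, 143.1, 24.2, 40.2], [363.6, 260.4, 22.5, 17.3], [270.1, 148.1, 24.5, 32.2], [275.9, 184.5, 19.4, 26.3]]
```

View pics/m12.png

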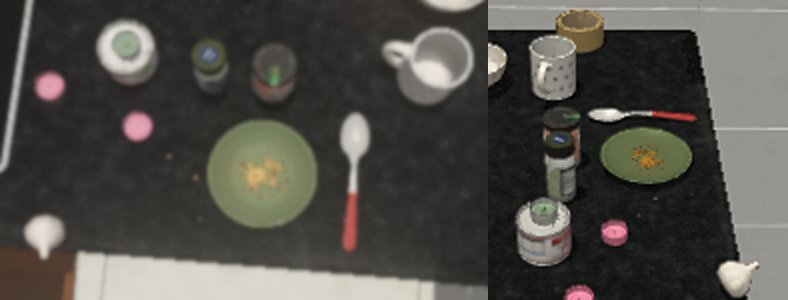

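All items are in place: jar and spice jar in a row behind the plate, spoon straight to the right of it, and candle centred on the tin's lid. Mug and garlic haven't moved.

```bash
python3 -c "
from workcell import *
print(job_done())"
```

```text
the job is handed in; nothing more can be done
None
```

The supper place is laid and handed in at about 48 s; the final pictures put every item within its tolerance, but the hand-in returned no verdict.

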